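# Balance a lacquered vase on its tilting holder over the light panel

## Robot

A 6-joint arm with a two-finger parallel gripper is mounted at the origin on the work surface. World frame = base frame: x ahead of the robot, y to its left, z up, the work surface at z = 0. Lengths are in m, angles in rad, forces in N, time in s.
With the tool pointing down it reaches from about 0.25 to 0.8 m from the base axis. Payload 8.5 kg.
Tool frame: the origin (TCP) lies on the centre line of the jaws, within the pads' length; the fingertips stand 17 mm ahead of it and the grasp point (between the pads) lies 2 mm behind it; z points along the fingers, y is the line along which they close (so a half turn about z gives the same grasp; the last joint's range is limited). The gripper opens to 85 mm and grips with 20 to 120 N. Pads are 22 mm wide; open, the fingers measure 114 mm over their backs; the gripper's body (76 mm by 85 mm) begins 54 mm behind the grasp point. The pads swing forward as they close: fully open they stand 13 mm farther back than shut.
Start: joints at [1.145, 0.238, -0.013, 1.319, 0, 1.571], TCP at [0.217, 0.478, 0.248] pointing down, gripper open.
Joint ranges: [-2.66, 2.66], [-1.03, 1.9], [-1.14, 1.46], [-1.82, 2.27], [-1.45, 1.34], [-3.14, 3.14]. Speed limits (rad/s): [2.22, 2.22, 2.79, 3.14, 3.14, 3.14].

## Interface

Orientations are given as a unit quaternion [x, y, z, w].
In Python, from station import manip gives the robot as it stands. The module is installed in compiled form; this text tells all that it offers.
- The arm moves only by the tool apply_moves, never from a script. Its argument "motion" is one flat list of numbers, 5 for each row, row after row: the shift along the world's x, y, z in m, then the turn about the world's z in rad, then the opening, from -1 (shut) to 1 (fully open). A call has 1 to 20 rows; each row shifts and turns the commanded pose from where the row before left it; what a row does not reach is not made up. A row lasts 1/10 s, in which the tool goes at most 50 mm and 8.59 degrees, less where a joint would pass 70% of its speed; a pose out of reach is approached as far as the arm can. A call is refused whole if a number of a shift passes 0.05 or a number of a turn 0.15, either way. A call with a gripper value outside its range is refused whole. The fingers move at their own pace and stop on an object; "force" is the grip in N (left out, the last holds). Time passes only in rows, so rows that do not move let the fingers close. It gives the time, the measured TCP pose, the force, the opening and the grip force at its end, in the units of the state.
- manip.get_state(): the state, without advancing time (a new reading comes with each control period).
- manip.read_camera(name): name is "scene" or "side" or "wrist"; returns (picture, depth): 384x512x3 uint8, red, green, blue; 384x512 float32, m along the optical axis (not along the pixel's ray), 0 where there is no reading.
- manip.calibration(name): a dict with "intrinsics" (3x3 intrinsics, pixels), "k1" (the pictures are not rectified: a ray, as slopes to the right and down, at radius r is drawn at 1 + k1 r^2 times it, then the intrinsics apply), "R" (3x3) and "t" (3): a world point X has camera coordinates R X + t; the wrist camera has in their place "T_tool_cam" (4x4, takes a point from camera to tool coordinates, whose origin is the TCP and whose axes are the flange's). Camera axes: x right, y down, z forward; pixel columns grow to the right and rows downward; lengths in m; the calibration is good to about 2 mm. A picture is of the moment at which its call begins: read the wrist's pose just before it. calibration takes no time and is no camera call.
- manip.close_job(): hands the job in; it is judged then, once.
Trained networks look in the newest picture that a camera, given by its name, has taken for a name from the list of things; names that differ only in an ending like _2 or _b are one class to them, and where a whole thing is asked for, a point or a joint stands for the part that bears it (a point fixed in the world has none). Each returns a list of dicts, best first, with "conf" (0 to 1); they miss things now and then, are a little off and sometimes report something else, mostly with a low value. They report only what shows in the picture. A call takes as long as a camera call.
- manip.search_frame(target, camera): "extent" ([centre column, centre row, width, height] in pixels, round what is visible of it).
- manip.masks_of(target, camera): "region" (384x512 bool, what is visible of it) and "extent" ([centre column, centre row, width, height] in pixels, round what is visible of it).
The state is a dict: "time_s": time; "joint_pos": joint angles; "joint_vel": joint speeds; "effort": joint torques, N m; "eef_pos": TCP position; "tool_rot": TCP orientation; "wrist_force": force on the tool from outside, world axes, zero at the start; "torque": the same for the moment, N m; "gripper_width": finger opening in m; "grip_force": force on a finger pad.
Only numpy, scipy, OpenCV 4.12 (cv2) and the standard library are available. Lean on these libraries where they do the work, as an engineer would, in place of code of your own. Each camera call takes 0.05 s, during which the arm holds its last target. There are 200 camera calls.

## Task

The freshly lacquered vase has swung over to one side on its tilting work-holder. Take the holder by its square wooden post, lift it and balance the vase upright just above where the holder stood, then carry it upright over the round light panel and keep it balanced upright there, a hand's breadth (about 8 cm) above the bench, for at least 8 seconds; the program finishes while still holding it there, upright and at rest. Let nothing touch the wet vase, do not set the holder on the panel, and leave the other things on the bench where they are.

Things in the scene. Friction and masses are not known exactly. Their poses are not given: they have to be found in the camera images.
- holder: Loose tilting work-holder, 0.36 kg plus the vase's 0.20. Base plate 12 mm thick, 120 mm wide (y), from x -275 to +75 mm. Origin: underside of the plate, straight below the pivot; z up. x points away from the robot (within 0.35 rad of world x). Uprights at x -55 and +55 mm, 26 mm wide in y, up to z = 152 mm, carry the pivot pin. Centre of mass of all 120 mm from the pivot towards the robot.
- pivot (a point): Centre of the pivot pin, fixed to the holder 140 mm above its origin; same axes as the holder. The pin lies along the holder's x axis. In the hand the load is nearly balanced about the post: its weight pulls the vase's end down with only 0.06 N m. Grip firmly: a light grip lets the post creep.
- post_top (a point): Centre of the top of the square wooden grip post, 32 x 32 mm in section, at holder x = -130, y = 0 mm; its top is 140 mm above the holder's underside and it is bare down to the plate. Behind it a flat steel weight (x -270 to -200 mm) reaches 22 mm up. Gripped across y, the flat pads carry the base's roll about the pin firmly. Same axes as the holder.
- vase (a joint): Angle of the vase on the pin about the holder's +x axis, relative to the holder, rad: 0 = square to the base; stops at +-0.4. Positive: the vase's top leans to the holder's -y. Starts at +0.4. A weak spring pulls it to 0 with 0.0068 N m/rad of this angle; damping 0.0025 N m s/rad, dry friction 0.00015 N m. It cannot hold the vase up, but tilting the base about the pin steers the vase.
- vase_top (a point): Centre of the vase's mouth, 190 mm from the pin along the vase's axis (its z axis). Dark round vase 170 mm tall, 80 mm wide, foot 20 mm above the pin; brass weight on a rod below the pin, 42 mm wide, down to 98 mm. Swinging part: 0.20 kg (hidden, +-20 %), centre of mass 6.7 mm above the pin: unstable; gravity moment 0.0132 N m per rad of lean, inertia about the pin 0.00172 kg m2.
- panel: The round light panel itself, origin at the centre of its underside.
- panel_center (a point): Centre of the top face of the round light panel, a grey disc with white top, 160 mm in diameter, 11.5 mm high, fixed on the bench. Hold the pivot over this point.
- bowl: Small white bowl, rim radius 42 mm, 45 mm high, loose on the bench between the two places; origin under its foot. Leave alone.
- brush: Brush lying at the far side of the bench. Leave alone.
- spatula: Spatula lying at the left side (+y). Leave alone.
- cup: Small blue cup, radius 32 mm, 60 mm high, at the far side. Leave alone.
- flask: Grey drinking flask, 70 mm diameter, 210 mm high, at the left side (+y). Leave alone.
- tin: Metal tin, 100 mm diameter, 120 mm high, at the right side (-y). Leave alone.
- jar: Amber jar, 70 mm diameter, 80 mm high, at the right side (-y). Leave alone.

How it is judged:
On the way, in this order (a step that is already met when the one before it is completed fails the run):
1. the holder is lifted clear above its starting place and the vase is balanced upright there, off its stops, for 1 s (height (world z) of holder above 0.03 m and angle between vase_top's own z axis and vertical below 0.13 rad and value of joint vase between -0.33 and 0.33 rad and distance of pivot from where it was at the start of the episode below 0.18 m), for 1 s.
2. the vase is kept upright over the light panel, clear of it, for 7 s (horizontal distance between pivot and panel_center below 0.05 m and height (world z) of holder between 0.03 and 0.2 m and angle between vase_top's own z axis and vertical below 0.13 rad and value of joint vase between -0.33 and 0.33 rad), for 7 s.
At the end, for the whole second after the job is handed in: The gripper holds the holder in the air, its underside 30 to 200 mm above the bench, the pivot within 60 mm of the centre of the light panel seen from above, and the vase still within 0.25 rad of vertical one second after the program ends (horizontal distance between pivot and panel_center below 0.06 m and height (world z) of holder between 0.03 and 0.2 m and angle between vase_top's own z axis and vertical below 0.25 rad and contact force between holder and the fingers above 2 N); the arm keeps its last pose, push and grip.
It fails at once if something touches the wet vase (contact force between vase and anything else above 0.5 N).
It fails at once if the holder is carried off (over 0.2 m) with the vase leaning more than 0.3 rad (distance of pivot from where it was at the start of the episode above 0.2 m and angle between vase_top's own z axis and vertical above 0.3 rad).
It fails at once if the holder is set down or pushed on the panel (contact force between holder and panel above 1 N).
It fails at once if another thing on the bench is disturbed (distance of any of bowl, brush, spatula, cup, flask, tin, jar from where it was at the start of the episode above 0.03 m).
It also fails if it takes over 72 s, if anything falls off the work surface, if the arm or the gripper's body presses on something with over 40 N, if the wrist force passes 120 N, or if a joint passes its speed limit or range.

## Working session

There is one attempt and no reset: what is moved stays moved. The work goes in short steps, Python scripts to look and compute and a tool call to move; the robot and the scene stay as the last step left them, time stands still between calls to the robot, and variables do not carry over. Pictures are saved under pics/ and viewed, at most 10 in all, crops included, and the job is handed in when it is done.

Besides the shell and the picture viewer there is one more tool, called after "Emit:" as a command line: name --argument value ..., lists and objects as JSON in quotes. apply_moves: Moves the arm, as the interface text tells. Its arguments: {"type":"object","properties":{"motion":{"type":"array"},"force":{"type":"number"}},"required":["motion"]}

```bash
mkdir -p pics; cat > h.py <<'E'
import numpy as np,cv2
from station import manip
def tocam(n): 
    c=manip.calibration(n); return np.array(c["intrinsics"]),c["k1"],np.array(c["R"]),np.array(c["t"])
def proj(n,X):
    K,k1,R,t=tocam(n); c=np.atleast_2d(X)@R.T+t
    return cv2.projectPoints(c.reshape(-1,1,3),np.zeros(3),np.zeros(3),K,np.array([k1,0,0,0.]))[0].reshape(-1,2)
def cloud(n,D):
    K,k1,R,t=tocam(n); v,u=np.mgrid[0:384,0:512]
    p=cv2.undistortPoints(np.stack([u,v],-1).reshape(-1,1,2).astype(float),K,np.array([k1,0,0,0.])).reshape(384,512,2)
    C=np.dstack([p*D[...,None],D]); return (C-t)@R   # world, HxWx3
E
python3 - <<'E'
from h import *
ims=[]
for n in("scene","side"):
    im,D=manip.read_camera(n); ims.append(im); np.savez(f"s_{n}.npz",im=im,D=D)
    K,k1,R,t=tocam(n); print(n,K[0,0],k1,"cam at",(-R.T@t).round(3),"fwd",R[2].round(2))
    for T in("panel","holder","vase","bowl","post_top","flask","tin","cup","jar"):
        m=manip.masks_of(T,n)
        if m:
            X=cloud(n,D)[m[0]["region"]&(D>0)]; print(T,round(m[0]["conf"],2),np.round(m[0]["extent"]),"med",np.median(X,0).round(3),"lo",np.percentile(X,2,0).round(3),"hi",np.percentile(X,98,0).round(3))
big=np.vstack([cv2.resize(i,(400,300)) for i in ims]); 
cv2.imwrite("pics/a.png",cv2.cvtColor(np.hstack(ims)[:, :],cv2.COLOR_RGB2BGR)[:,:] if 0 else cv2.cvtColor(cv2.resize(np.hstack(ims),(800,300)),cv2.COLOR_RGB2BGR))
cv2.imwrite("pics/b.png",cv2.cvtColor(cv2.resize(ims[0],(800,600)),cv2.COLOR_RGB2BGR))
s=manip.get_state(); print(s["time_s"],s["tool_rot"],s["eef_pos"],s["gripper_width"])
E
```

```text
scene 485.66624598011305 -0.10794615129017775 cam at [ 1.567 -0.023  1.581] fwd [-0.58  0.04 -0.81]
panel 0.58 [195. 238.  45.  46.] med [ 0.638 -0.179  0.013] lo [ 0.561 -0.25   0.003] hi [ 0.722 -0.107  0.022]
holder 0.78 [294. 201.  42.  73.] med [0.611 0.192 0.025] lo [0.352 0.123 0.006] hi [0.674 0.285 0.317]
vase 0.56 [291. 192.  38.  54.] med [0.62  0.166 0.248] lo [0.581 0.116 0.063] hi [0.64  0.239 0.32 ]
bowl 0.54 [248. 232.  21.  15.] med [0.637 0.017 0.025] lo [ 0.612 -0.018  0.001] hi [0.687 0.054 0.049]
post_top 0.76 [294. 203.  39.  78.] med [0.61  0.192 0.025] lo [0.351 0.121 0.006] hi [0.675 0.286 0.317]
flask 0.89 [379. 190.  26.  39.] med [0.558 0.509 0.114] lo [0.523 0.484 0.007] hi [0.574 0.545 0.213]
tin 0.51 [292. 192.  40.  62.] med [0.618 0.166 0.242] lo [0.398 0.115 0.007] hi [0.64  0.241 0.32 ]
cup 0.73 [336. 242.  17.  23.] med [0.711 0.334 0.037] lo [0.692 0.307 0.003] hi [0.751 0.359 0.066]
jar 0.7 [103. 196.  24.  25.] med [ 0.473 -0.53   0.073] lo [ 0.435 -0.562  0.018] hi [ 0.492 -0.506  0.087]
side 355.9176987992848 -0.10624370170151584 cam at [ 0.18
[... 441 characters left out ...]
] hi [0.687 0.052 0.045]
post_top 0.94 [218. 178.  76.  68.] med [0.549 0.195 0.015] lo [ 0.345  0.117 -0.004] hi [0.695 0.318 0.313]
flask 0.51 [329. 328.  35.  40.] med [ 0.577 -0.543  0.116] lo [ 0.542 -0.584 -0.002] hi [ 0.636 -0.477  0.123]
tin 0.79 [328. 328.  34.  41.] med [ 0.576 -0.544  0.117] lo [ 0.542 -0.583  0.011] hi [ 0.631 -0.495  0.123]
cup 0.47 [287. 251.  41.  32.] med [ 0.632 -0.185  0.011] lo [ 0.56  -0.254  0.004] hi [ 0.72  -0.115  0.016]
jar 0.93 [294. 351.  20.  25.] med [ 0.452 -0.547  0.077] lo [ 0.427 -0.573  0.017] hi [ 0.483 -0.514  0.083]
1.0 [ 2.11275416e-01  9.77426568e-01 -4.47990537e-05  1.04060111e-05] [0.21683944 0.47809049 0.24827852] 0.08512297345737131
```

View pics/a.png

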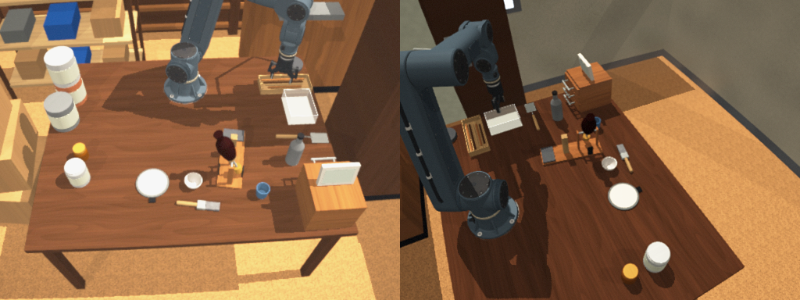

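View pics/b.png

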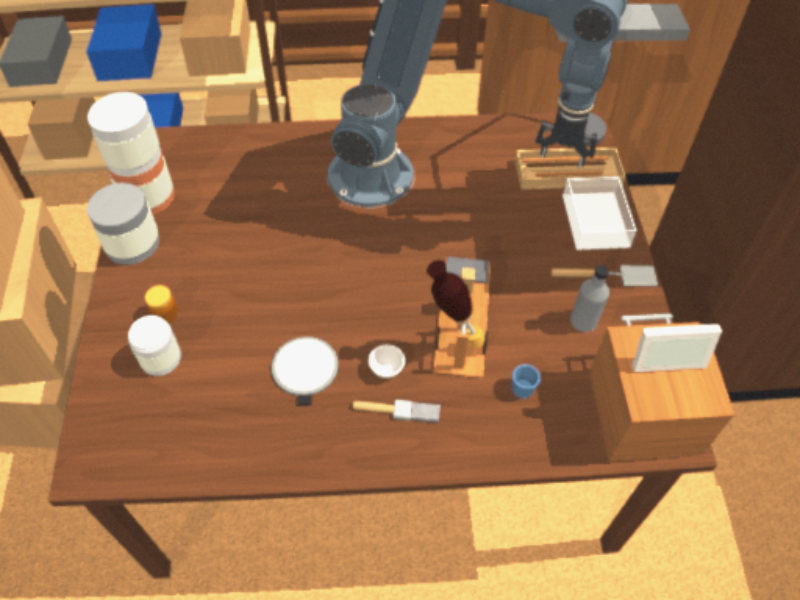

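```bash
python3 - <<'E'
from h import *
for n in("scene","side"):
    d=np.load(f"s_{n}.npz"); im=d["im"].astype(int);X=cloud(n,d["D"])
    roi=(X[...,0]>.28)&(X[...,0]<.75)&(X[...,1]>.08)&(X[...,1]<.33)
    woody=(im[...,0]>120)
    for nm,lo,hi in(("plate",.007,.018),("weight",.018,.028),("post",.13,.146)):
        m=roi&(X[...,2]>lo)&(X[...,2]<hi)&(woody if nm=="plate" else True)
        P=X[m][:,:2].astype(np.float32)
        if len(P)<4: print(n,nm,len(P));continue
        r=cv2.minAreaRect(P); print(n,nm,len(P),"c",np.round(r[0],3),"size",np.round(r[1],3),"ang",round(r[2],1),"med",np.median(P,0).round(3),"mean",P.mean(0).round(3))
im=np.load("s_scene.npz")["im"]; a=cv2.resize(im[150:270,240:360],(600,600),interpolation=cv2.INTER_CUBIC)
im=np.load("s_side.npz")["im"]; b=cv2.resize(im[130:220,160:290],(0,0),fx=6,fy=6,interpolation=cv2.INTER_CUBIC)
cv2.imwrite("pics/c.png",a[...,::-1]);cv2.imwrite("pics/d.png",b[...,::-1])
E
```

```text
scene plate 1103 c [0.515 0.205] size [0.47  0.248] ang 0.1 med [0.597 0.209] mean [0.572 0.208]
scene weight 362 c [0.54  0.229] size [0.415 0.193] ang 0.6 med [0.392 0.24 ] mean [0.463 0.236]
scene post 99 c [0.566 0.202] size [0.033 0.209] ang 78.7 med [0.49  0.212] mean [0.542 0.209]
side plate 705 c [0.532 0.204] size [0.405 0.176] ang 4.3 med [0.532 0.208] mean [0.53  0.207]
side weight 292 c [0.539 0.217] size [0.415 0.174] ang 2.9 med [0.38  0.225] mean [0.403 0.228]
side post 89 c [0.562 0.196] size [0.036 0.203] ang 75.7 med [0.493 0.202] mean [0.532 0.204]
```

View pics/c.png

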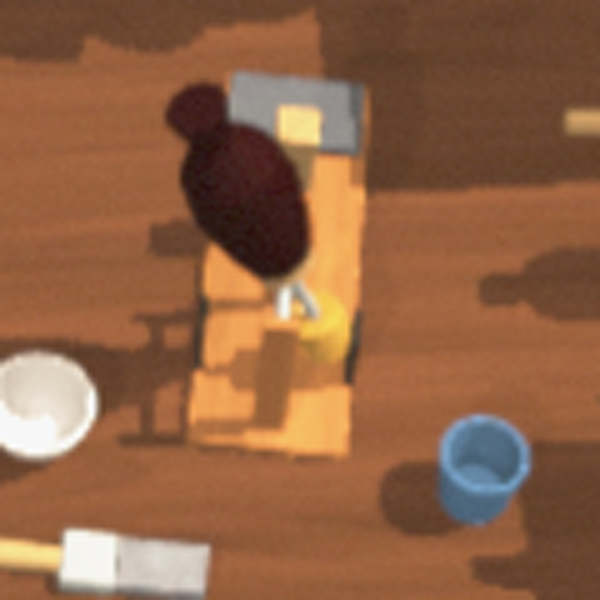

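View pics/d.png

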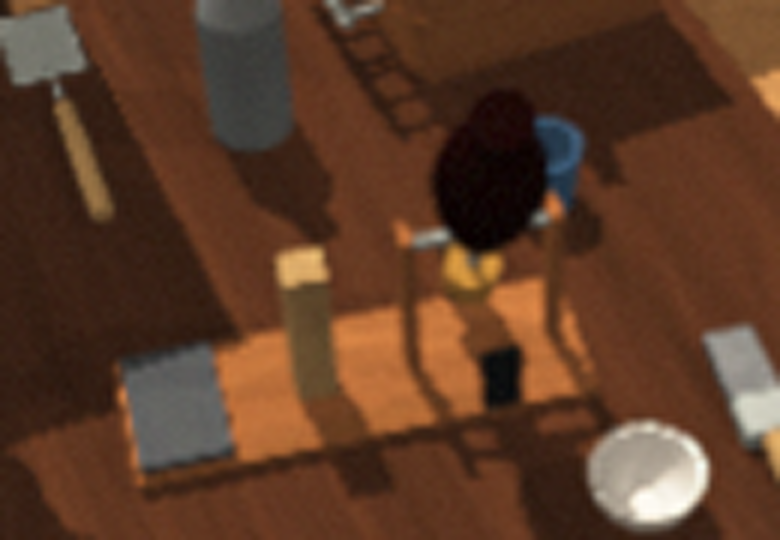

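```bash
cat >> h.py <<'E'
def hold2world(P,pose):
    x,y,a=pose; P=np.atleast_2d(P); c,s=np.cos(a),np.sin(a)
    return np.c_[x+c*P[:,0]-s*P[:,1],y+s*P[:,0]+c*P[:,1],P[:,2]]
E
python3 - <<'E'
from h import *
from scipy.optimize import least_squares
ob=[("scene",(-.13,0,.14),(300,125)),("scene",(.075,-.06,.012),(190,442)),("scene",(.075,.06,.012),(348,454)),
("side",(-.13,0,.14),(302,265)),("side",(.075,-.06,.012),(597,392)),("side",(-.275,-.06,.012),(138,475)),("side",(-.055,0,.152),(404,232)),("side",(.055,0,.152),(555,202))]
px=lambda n,p:(240+p[0]/5-.4,150+p[1]/5-.4) if n=="scene" else (160+p[0]/6-.4,130+p[1]/6-.4)
f=lambda q:np.concatenate([proj(n,hold2world(P,q))[0]-px(n,p) for n,P,p in ob])
r=least_squares(f,[.6,.2,0],loss="soft_l1"); print(r.x.round(4),r.fun.reshape(-1,2).round(1))
print("post",hold2world((-.13,0,.14),r.x).round(4)); np.save("pose0.npy",r.x)
for n in("scene","side"):
    d=np.load(f"s_{n}.npz");X=cloud(n,d["D"]);im=d["im"].astype(int)
    m=(abs(X[...,2]-.14)<.006)&(np.hypot(X[...,0]-.48,X[...,1]-.2)<.05);P=X[m];print(n,m.sum(),P.mean(0).round(4),P.min(0).round(3),P.max(0).round(3))
    m=(abs(X[...,2]-.0115)<.006)&(np.hypot(X[...,0]-.64,X[...,1]+.18)<.11)&(im.min(-1)>150);P=X[m];print("panel",cv2.minEnclosingCircle(P[:,:2].astype(np.float32)),P.mean(0).round(4))
E
```

```text
[ 0.6072  0.1982 -0.1821] [[ 0.   0.5]
 [-0.7 -0.1]
 [-0.1  1. ]
 [-0.4 -0.4]
 [ 0.2 -1.4]
 [-0.6  1. ]
 [-0.2 -0.2]
 [-0.5 -0. ]]
post [[0.4794 0.2218 0.14  ]]
scene 59 [0.4805 0.2208 0.1396] [0.461 0.204 0.135] [0.5   0.236 0.146]
panel ((0.6329174637794495, -0.17850357294082642), 0.08059182018041611) [ 0.6348 -0.1792  0.0123]
side 44 [0.4794 0.2152 0.1385] [0.462 0.198 0.134] [0.496 0.235 0.143]
panel ((0.6327864527702332, -0.18082863092422485), 0.07415961474180222) [ 0.6328 -0.1828  0.0113]
```

Emit:
apply_moves --motion '[0.0263,-0.0257,0,0.0244,0.2,0.0263,-0.0257,0,0.0244,0.2,0.0263,-0.0257,0,0.0244,0.2,0.0263,-0.0257,0,0.0244,0.2,0.0263,-0.0257,0,0.0244,0.2,0.0263,-0.0257,0,0.0244,0.2,0.0263,-0.0257,0,0.0244,0.2,0.0263,-0.0257,0,0.0244,0.2,0.0263,-0.0257,0,0.0244,0.2,0.0263,-0.0257,0,0.0244,0.2,0,0,-0.03,0,0.2,0,0,-0.03,0,0.2,0,0,0,0,0.2,0,0,0,0,0.2]' --force 110

```text
time_s: 2.4
eef_pos: [0.4796, 0.2211, 0.1887]
tool_rot: [0.091, 0.996, -0.0, -0.0]
wrist_force: [-0.8, -0.5, 0.0]
gripper_width: 0.051
grip_force: 0.0
```

```bash
python3 - <<'E'
from h import *
s=manip.get_state(); print(s["time_s"],s["tool_rot"],s["eef_pos"],s["gripper_width"],s["wrist_force"])
T=np.array(manip.calibration("wrist")["T_tool_cam"]);print(T.round(3))
im,D=manip.read_camera("wrist"); cv2.imwrite("pics/e.png",im[...,::-1])
im,D=manip.read_camera("scene"); np.savez("s1.npz",im=im,D=D)
E
```

```text
2.4 [ 9.07007348e-02  9.95878088e-01 -2.66794111e-04 -3.72059216e-04] [0.47962504 0.22106764 0.18867369] 0.05101349496522824 [-0.83312894 -0.53523793  0.02535837]
[[-0.001 -0.954 -0.301  0.077]
 [ 1.    -0.001  0.002  0.001]
 [-0.002 -0.301  0.954 -0.125]
 [ 0.     0.     0.     1.   ]]
```

View pics/e.png

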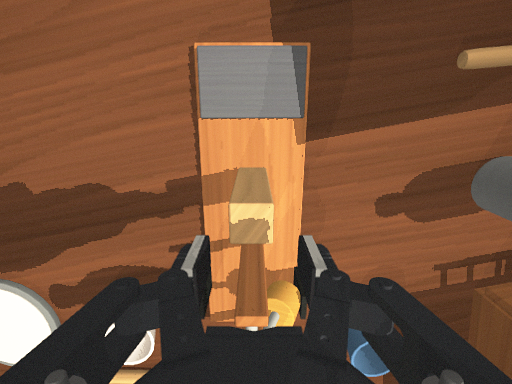

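```bash
cat >> h.py <<'E'
from scipy.optimize import least_squares,brentq
def vase(n,im,D,pose,z0=0.0,dyz=(0,0)):
    """lean th (pivot at pose+dyz) and free fit (pivot shift along holder y, th)"""
    X=cloud(n,D); a=pose[2]; xh=np.array([np.cos(a),np.sin(a)]); yh=np.array([-xh[1],xh[0]])
    d=X[...,:2]-pose[:2]; i=im.astype(int)
    hx,hy,hz=d@xh,d@yh-dyz[0],X[...,2]-z0-.14-dyz[1]
    m=(D>0)&(abs(hx)<.055)&(abs(hy)<.17)&(hz>.025)&(hz<.22)&(i.max(-1)<110)
    m=cv2.morphologyEx(m.astype(np.uint8),cv2.MORPH_OPEN,np.ones((3,3)))
    k,lab,st,_=cv2.connectedComponentsWithStats(m); m=lab==1+np.argmax(st[1:,4])
    v,u=np.nonzero(m); P=np.c_[u,v].astype(float)
    def dist(th,dy):
        b=np.r_[pose[:2]+yh*(dyz[0]+dy),z0+.14+dyz[1]]; ax=np.r_[-np.sin(th)*yh,np.cos(th)]
        p=proj(n,[b+.02*ax,b+.19*ax]); t=p[1]-p[0]; L=np.hypot(*t); t/=L
        return (P-p[0])@np.array([-t[1],t[0]]),((P-p[0])@t)/L
    th=brentq(lambda t:dist(t,0)[0].mean(),-.9,.9)
    def g(q):
        e,s=dist(q[0],q[1]*.1); s=s-s.mean(); return [e.mean(),(e*s).mean()/s.std()]
    r=least_squares(g,[th,0])
    return round(th,4),round(r.x[0],4),round(r.x[1]*.1,4),len(P)
E
python3 - <<'E'
from h import *
pose=np.load("pose0.npy")
for n,f in(("scene","s_scene"),("side","s_side"),("scene","s1")):
    d=np.load(f+".npz"); print(f,vase(n,d["im"],d["D"],pose))
E
```

```text
s_scene (0.4011, np.float64(0.4029), np.float64(0.0002), 685)
s_side (0.3938, np.float64(0.3888), np.float64(-0.0005), 398)
s1 (0.4014, np.float64(0.4015), np.float64(0.0), 686)
```

Emit:
apply_moves --motion '[0,-0.001,-0.022,0,0.2,0,-0.001,-0.022,0,0.2,0,0,0,0,0.2,0.0009,0.005,0,0,0.2,0.0009,0.005,0,0,0.2,0.0009,0.004,0.001,0,0.2,0.0008,0.004,0.002,0,0.2,0,0,0,0,0.2]'

```text
time_s: 3.3
eef_pos: [0.4838, 0.2377, 0.1481]
tool_rot: [0.091, 0.996, 0.0, 0.001]
wrist_force: [0.9, -4.3, 4.3]
gripper_width: 0.0514
grip_force: 2.2
```

```bash
cat >> h.py <<'E'
def fit_tip(n,im,D,pose):
    arc=lambda f:(np.sign(-f)*(.06*(1-np.cos(f))+.14*np.sin(abs(f))), .06*np.sin(abs(f))-.14*(1-np.cos(f)))
    f=0.
    for _ in range(8):
        th0,th,dy,k=vase(n,im,D,pose,0,arc(f))
        f-=dy/.14
    return th0,th,round(f,4),k
def look(tag,save=True):
    pose=np.load("pose0.npy"); s=manip.get_state()
    im,D=manip.read_camera("scene"); np.savez(f"s_{tag}.npz",im=im,D=D)
    th0,th,f,k=fit_tip("scene",im,D,pose)
    print("t",s["time_s"],"eef",s["eef_pos"].round(4) if hasattr(s["eef_pos"],"round") else s["eef_pos"],"w",round(s["gripper_width"],4),"F",np.round(s["wrist_force"],1),"| th",th,"phi",f,"q",round(th-f,4),k,"fixed",vase("scene",im,D,pose))
E
python3 -c "
from h import *
look('p1')"
```

```text
t 3.3 eef [0.4838 0.2377 0.1481] w 0.0514 F [ 0.9 -4.3  4.3] | th 0.2899 phi -0.0614 q 0.3513 652 fixed (0.2033, np.float64(0.2877), np.float64(0.0095), 655)
```

```bash
python3 - <<'E'
from h import *
im=np.load("s_p1.npz")["im"]
for f,c in((0,(0,255,0)),):
    pass
a=cv2.resize(im[140:260,230:350],(600,600),interpolation=cv2.INTER_CUBIC)
pose=np.load("pose0.npy")
for f,c in((-.06,(0,255,0)),(-.11,(0,255,255))):
    R=lambda P:np.array([[p[0],.06+(p[1]-.06)*np.cos(f)-p[2]*np.sin(f),(p[1]-.06)*np.sin(f)+p[2]*np.cos(f)] for p in P])
    for P in proj("scene",hold2world(R([(-.13,0,.14),(.055,0,.152),(.075,.06,.012),(.075,-.06,.012),(-.275,-.06,.012),(-.275,.06,.012)]),pose)):
        cv2.circle(a,tuple(int(v) for v in (P-[230,140])*5+2),3,c,-1)
cv2.imwrite("pics/f.png",a[...,::-1])
E
```

```text
(no output)
```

View pics/f.png

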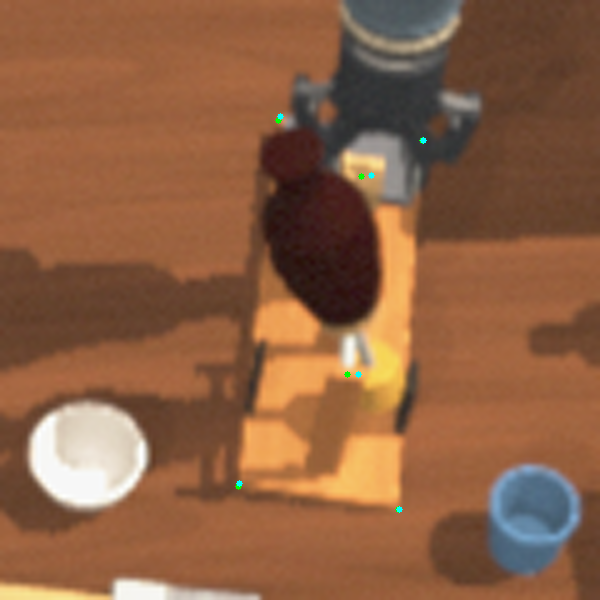

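Emit:
apply_moves --motion '[0.0009,0.005,0.003,0,0.2,0.0009,0.005,0.003,0,0.2,0.0009,0.005,0.003,0,0.2,0.0009,0.005,0.002,0,0.2]'

```text
time_s: 3.75
eef_pos: [0.4869, 0.2577, 0.1585]
tool_rot: [0.091, 0.996, 0.0, -0.0]
wrist_force: [-1.4, -1.1, -1.0]
gripper_width: 0.0512
grip_force: 0.7
```

```bash
python3 -c "
from h import *
look('p2');look('p3')"
```

```text
t 3.75 eef [0.4869 0.2577 0.1585] w 0.0512 F [-1.4 -1.1 -1. ] | th 0.1839 phi -0.215 q 0.3989 660 fixed (-0.1069, np.float64(0.184), np.float64(0.033), 660)
t 3.8 eef [0.4872 0.2584 0.1587] w 0.0511 F [-1.3 -1.2 -0.7] | th 0.1694 phi -0.2236 q 0.393 654 fixed (-0.13, np.float64(0.167), np.float64(0.0339), 656)
```

```bash
cat > sim.py <<'E'
import numpy as np
I,G,k,c,f,ml=.00172,.0132,.0068,.0025,.00015,.00134
def sim(th,w,phis,sc=1.,ay=None,free=0.,dt=.002):
    """phis: base roll at row ends (first = now); returns rows of th,w"""
    out=[]; pp=0
    for a,b in zip(phis[:-1],phis[1:]):
        r=(b-a)/.1; jump=(r-pp)*-.14*ml*sc/(I*sc)  # pin acceleration as kick
        w+=jump; pp=r
        for i in range(50):
            ph=a+r*i*dt; q=th-ph; qd=w-r
            T=sc*G*np.sin(th)-k*q-c*qd
            if abs(qd)<3e-3 and abs(T)<f: w=r
            else: w+=dt*(T-f*np.sign(qd if abs(qd)>=3e-3 else T))/(I*sc)
            th+=dt*w
            if th-ph>.4: th=ph+.4; w=min(w,r)
            if th-ph<-.4: th=ph-.4; w=max(w,r)
        out.append((round(th,3),round(w,3)))
    return out
E
python3 - <<'E'
from sim import *
for top in(-.25,-.28):
  for n in range(0,14):
   for m in(4,6,8):
    ph=[-.22,top]+[top]*n+list(np.linspace(top,0,m+1)[1:])+[0]*3
    r=sim(.175,0,ph); th,w=r[-1]
    if abs(w+2.79*th)<.35: print(top,n,m,r[-1],[ (round(sim(.175,0,ph,s)[-1][1]+2.79*sim(.175,0,ph,s)[-1][0],2)) for s in(.85,1,1.15)])
E
```

```text
-0.25 0 6 (np.float64(0.071), np.float64(0.089)) [np.float64(0.22), np.float64(0.29), np.float64(0.36)]
-0.25 0 8 (np.float64(0.018), np.float64(0.024)) [np.float64(-0.01), np.float64(0.07), np.float64(0.17)]
-0.25 1 4 (np.float64(0.051), np.float64(0.061)) [np.float64(0.16), np.float64(0.2), np.float64(0.25)]
-0.25 1 6 (np.float64(-0.0), 0.0) [np.float64(-0.04), np.float64(0.0), np.float64(0.07)]
-0.25 1 8 (np.float64(-0.067), np.float64(-0.052)) [np.float64(-0.28), np.float64(-0.24), np.float64(-0.15)]
-0.25 2 4 (np.float64(-0.011), 0.0) [np.float64(-0.07), np.float64(-0.03), np.float64(0.01)]
-0.25 2 6 (np.float64(-0.074), np.float64(-0.061)) [np.float64(-0.3), np.float64(-0.27), np.float64(-0.19)]
-0.25 3 4 (np.float64(-0.076), np.float64(-0.062)) [np.float64(-0.31), np.float64(-0.27), np.float64(-0.21)]
```

Emit:
apply_moves --motion '[0.0008,0.0043,0.0013,0,0.2,0,0,0,0,0.2,-0.0011,-0.0059,-0.002,0,0.2,-0.0011,-0.0059,-0.002,0,0.2]'

```text
time_s: 4.25
eef_pos: [0.4854, 0.2491, 0.1553]
tool_rot: [0.091, 0.996, -0.0, -0.0]
wrist_force: [0.5, -1.6, -1.4]
gripper_width: 0.0514
grip_force: 0.7
```

```bash
python3 -c "
from h import *
look('p4');look('p5')"
```

```text
t 4.25 eef [0.4854 0.2491 0.1553] w 0.0514 F [ 0.5 -1.6 -1.4] | th -0.0364 phi -0.1321 q 0.0957 660 fixed (-0.1982, np.float64(-0.0364), np.float64(0.0187), 660)
t 4.3 eef [0.4849 0.248  0.1549] w 0.0515 F [ 0.6 -4.4 -0.6] | th -0.0455 phi -0.1271 q 0.0816 663 fixed (-0.2012, np.float64(-0.0455), np.float64(0.0179), 663)
```

```bash
python3 - <<'E'
from sim import *
for w0 in(-.2,-.3,-.4):
  print(w0, sim(-.046,w0,[-.13,0,0,0,0]))
  for top in(.1,.16,.2):
   for n in range(0,5):
    ph=[-.13,0,0,top/2,top]+[top]*n+[top*.67,top*.33,0,0,0]
    r=sim(-.046,w0,ph)
    if abs(r[-1][1]+2.79*r[-1][0])<.25: print("  ",top,n,[(float(a),float(b)) for a,b in r][1::2],round(r[-1][1]+2.79*r[-1][0],2))
E
```

```text
-0.2 [(np.float64(-0.071), np.float64(-0.156)), (np.float64(-0.073), np.float64(-0.029)), (np.float64(-0.077), np.float64(-0.043)), (np.float64(-0.082), np.float64(-0.056))]
   0.1 2 [(-0.073, -0.029), (-0.075, 0.065), (-0.053, 0.102), (-0.037, 0.021), (-0.046, -0.074)] -0.22
   0.1 3 [(-0.073, -0.029), (-0.075, 0.065), (-0.053, 0.102), (-0.032, 0.083), (-0.027, -0.034), (-0.04, -0.059)] -0.17
   0.1 4 [(-0.073, -0.029), (-0.075, 0.065), (-0.053, 0.102), (-0.033, 0.102), (-0.016, 0.035), (-0.021, -0.049)] -0.11
   0.16 0 [(-0.073, -0.029), (-0.071, 0.138), (-0.033, 0.103), (-0.032, -0.046)] -0.15
   0.16 1 [(-0.073, -0.029), (-0.071, 0.138), (-0.025, 0.201), (-0.002, 0.028), (-0.005, -0.009)] -0.02
   0.16 2 [(-0.073, -0.029), (-0.071, 0.138), (-0.026, 0.232), (0.017, 0.138), (0.026, -0.0)] 0.07
   0.16 3 [(-0.073, -0.029), (-0.071, 0.138), (-0.026, 0.232), (0.025, 0.237), (0.058, 0.09), (0.066, 0.049)] 0.23
   0.2 0 [(-0.073, -0.029), (-0.069, 0.187), (-0.016, 0.157), (-0.009, -0.018)] -0.04
   0.2 1 [(-0.073, -0.029), (-0.069, 0.187), (-0.006, 0.28), (0.03, 0.079), (0.031, 0.01)] 0
[... 314 characters left out ...]
-0.11), (-0.105, 0.061), (-0.076, 0.148), (-0.044, 0.167), (-0.014, 0.074), (-0.018, -0.057)] -0.11
   0.2 1 [(-0.091, -0.11), (-0.102, 0.11), (-0.056, 0.196), (-0.038, -0.022), (-0.056, -0.086)] -0.24
   0.2 2 [(-0.091, -0.11), (-0.102, 0.11), (-0.057, 0.235), (-0.015, 0.116), (-0.014, -0.051)] -0.09
   0.2 3 [(-0.091, -0.11), (-0.102, 0.11), (-0.057, 0.235), (-0.005, 0.238), (0.024, 0.046), (0.022, 0.0)] 0.06
   0.2 4 [(-0.091, -0.11), (-0.102, 0.11), (-0.057, 0.235), (-0.007, 0.277), (0.047, 0.184), (0.063, 0.029)] 0.22
-0.4 [(np.float64(-0.09), np.float64(-0.332)), (np.float64(-0.109), np.float64(-0.191)), (np.float64(-0.128), np.float64(-0.197)), (np.float64(-0.148), np.float64(-0.21))]
```

Emit:
apply_moves --motion '[-0.0033,-0.0177,-0.008,0,0.0,-0.0027,-0.0147,-0.003,0,0.0,-0.0019,-0.0103,0.005,0,0.0,-0.0019,-0.0103,0.005,0,0.0]'

```text
time_s: 4.75
eef_pos: [0.4757, 0.1961, 0.1552]
tool_rot: [0.091, 0.996, 0.0, -0.0]
wrist_force: [1.1, 1.8, -0.0]
gripper_width: 0.0432
grip_force: 0.8
```

```bash
python3 -c "
from h import *
look('p6');look('p7')"
```

```text
t 4.75 eef [0.4757 0.1961 0.1552] w 0.0432 F [ 1.1  1.8 -0. ] | th -0.1232 phi 0.1479 q -0.2711 633 fixed (0.0754, np.float64(-0.1234), np.float64(-0.0222), 634)
t 4.8 eef [0.4758 0.195  0.1562] w 0.0427 F [-0.3  1.3 -0.3] | th -0.135 phi 0.1679 q -0.3029 644 fixed (0.0898, np.float64(-0.1349), np.float64(-0.0254), 644)
```

```bash
python3 - <<'E'
from sim import *
for w0 in(-.2,-.1,0):
  for top in(.25,.3):
   for n in range(0,5):
    ph=[.165,(top+.165)/2,top]+[top]*n
    print(w0,top,n,[(float(a),float(b)) for a,b in sim(-.134,w0,ph)][-1], [(float(a),float(b)) for a,b in sim(-.134,w0,ph+[top*.8,top*.6,top*.4,top*.2,0,0])][-1])
E
```

```text
-0.2 0.25 0 (-0.151, 0.431) (-0.01, 0.0)
-0.2 0.25 1 (-0.105, 0.452) (0.05, 0.051)
-0.2 0.25 2 (-0.06, 0.447) (0.117, 0.129)
-0.2 0.25 3 (-0.015, 0.457) (0.193, 0.22)
-0.2 0.25 4 (0.032, 0.482) (0.279, 0.324)
-0.2 0.3 0 (-0.1, 0.714) (0.223, 0.322)
-0.2 0.3 1 (-0.023, 0.762) (0.331, 0.438)
-0.2 0.3 2 (0.053, 0.766) (0.4, 0.0)
-0.2 0.3 3 (0.131, 0.797) (0.346, -0.444)
-0.2 0.3 4 (0.214, 0.85) (0.346, -0.444)
-0.1 0.25 0 (-0.142, 0.066) (-0.175, -0.287)
-0.1 0.25 1 (-0.13, 0.134) (-0.145, -0.247)
-0.1 0.25 2 (-0.115, 0.158) (-0.111, -0.2)
-0.1 0.25 3 (-0.098, 0.184) (-0.071, -0.147)
-0.1 0.25 4 (-0.078, 0.212) (-0.026, -0.087)
-0.1 0.3 0 (-0.1, 0.708) (0.22, 0.317)
-0.1 0.3 1 (-0.024, 0.757) (0.327, 0.432)
-0.1 0.3 2 (0.052, 0.762) (0.4, 0.0)
-0.1 0.3 3 (0.13, 0.792) (0.346, -0.444)
-0.1 0.3 4 (0.211, 0.846) (0.346, -0.444)
0 0.25 0 (-0.124, 0.147) (-0.108, -0.187)
0 0.25 1 (-0.104, 0.211) (-0.067, -0.135)
0 0.25 2 (-0.082, 0.235) (-0.021, -0.074)
0 0.25 3 (-0.057, 0.263) (0.032, -0.005)
0 0.25 4 (-0.029, 0.296) (0.092, 0.059)
0 0.3 0 (-0.101, 0.698) (0.214, 0.307)
0 0.3 1 (-0.025, 0.748) (0.32, 0.422)
0 0.3 2 (0.05, 0.753) (0.4, 0.0)
0 0.3 3 (0.126, 0.784) (0.346, -0.444)
0 0.3 4 (0.207, 0.837) (0.346, -0.444)
```

Emit:
apply_moves --motion '[-0.0009,-0.0048,0.0016,0,0.0,-0.0009,-0.0045,0.0015,0,0.0]'

```text
time_s: 5.05
eef_pos: [0.4746, 0.1878, 0.1585]
tool_rot: [0.09, 0.996, 0.001, 0.001]
wrist_force: [0.2, 3.9, 2.5]
gripper_width: 0.0425
grip_force: 1.8
```

```bash
python3 -c "
from h import *
look('p8');look('p9')"
```

```text
t 5.05 eef [0.4746 0.1878 0.1585] w 0.0425 F [0.2 3.9 2.5] | th -0.096 phi 0.2093 q -0.3053 641 fixed (0.1765, np.float64(-0.0941), np.float64(-0.0311), 645)
t 5.1 eef [0.4744 0.1871 0.1585] w 0.0422 F [1.1 1.5 2.5] | th -0.0883 phi 0.2171 q -0.3054 649 fixed (0.1927, np.float64(-0.0863), np.float64(-0.0322), 651)
```

```bash
python3 - <<'E'
from sim import *
for n in(0,1):
  for m in(2,3,4,5,6):
    ph=[.217]+[.217]*n+list(np.linspace(.217,0,m+1)[1:])+[0,0]
    print(n,m,[[(float(a),float(b)) for a,b in sim(-.088,w0,ph,s)][-1] for w0,s in((.12,1),(.17,1),(.22,1),(.17,.85),(.17,1.15))])
print(sim(-.088,.17,[.217,.17,.13,.0868,.043,0,0,0]))
E
```

```text
0 2 [(-0.112, -0.199), (-0.095, -0.16), (-0.079, -0.121), (-0.103, -0.169), (-0.089, -0.15)]
0 3 [(-0.112, -0.191), (-0.091, -0.151), (-0.07, -0.111), (-0.097, -0.154), (-0.086, -0.146)]
0 4 [(-0.109, -0.182), (-0.085, -0.14), (-0.06, -0.098), (-0.089, -0.138), (-0.081, -0.14)]
0 5 [(-0.105, -0.172), (-0.076, -0.127), (-0.047, -0.081), (-0.078, -0.121), (-0.074, -0.129)]
0 6 [(-0.098, -0.16), (-0.064, -0.11), (-0.031, -0.059), (-0.065, -0.102), (-0.065, -0.115)]
1 2 [(-0.086, -0.161), (-0.065, -0.121), (-0.045, -0.081), (-0.07, -0.128), (-0.062, -0.114)]
1 3 [(-0.082, -0.149), (-0.057, -0.107), (-0.032, -0.064), (-0.059, -0.11), (-0.055, -0.103)]
1 4 [(-0.075, -0.135), (-0.046, -0.089), (-0.017, -0.043), (-0.047, -0.09), (-0.045, -0.089)]
1 5 [(-0.065, -0.118), (-0.031, -0.068), (0.002, -0.017), (-0.031, -0.068), (-0.033, -0.069)]
1 6 [(-0.053, -0.099), (-0.014, -0.042), (0.025, -0.002), (-0.012, -0.043), (-0.017, -0.045)]
[(np.float64(-0.069), np.float64(0.164)), (np.float64(-0.056), np.float64(0.107)), (np.float64(-0.048), np.float64(0.051)), (np.float64(-0.046), np.float64(-0.015)), (np.float64(-0.051), np.float64(-0.089)), (np.float64(-0.064), np.float64(-0.129)), (np.float64(-0.077), np.float64(-0.128))]
```

Emit:
apply_moves --motion '[0,0,0,0,0.0,0.0008,0.0042,-0.0015,0,0.0,0.0008,0.0042,-0.0015,0,0.0]'

```text
time_s: 5.45
eef_pos: [0.4758, 0.1962, 0.1545]
tool_rot: [0.091, 0.996, 0.0, 0.0]
wrist_force: [2.7, 2.8, 1.7]
gripper_width: 0.0428
grip_force: 1.5
```

```bash
python3 -c "
from h import *
look('q1');look('q2')"
```

```text
t 5.45 eef [0.4758 0.1962 0.1545] w 0.0428 F [2.7 2.8 1.7] | th -0.0058 phi 0.1514 q -0.1572 646 fixed (0.184, np.float64(-0.0058), np.float64(-0.0219), 646)
t 5.5 eef [0.4759 0.1967 0.1542] w 0.0427 F [2.7 3.  2.3] | th 0.0088 phi 0.1429 q -0.1341 649 fixed (0.1881, np.float64(0.0089), np.float64(-0.0205), 649)
```

```bash
python3 - <<'E'
from sim import *
for ph in([.145,.07,0,0,0],[.145,0,0,0],[.145,.1,.05,0,0,0],[.145,0,0,0,0,-.03,-.06,-.06,-.03,0,0],[.145,0,0,0,0,-.05,-.1,-.05,0,0]):
    print(ph,[[(float(a),float(b)) for a,b in sim(.009,w0,ph,s)][-1] for w0,s in((.2,1),(.25,1),(.3,1))])
E
```

```text
[0.145, 0.07, 0, 0, 0] [(0.046, 0.013), (0.063, 0.052), (0.079, 0.09)]
[0.145, 0, 0, 0] [(0.033, 0.002), (0.044, 0.031), (0.057, 0.069)]
[0.145, 0.1, 0.05, 0, 0, 0] [(0.066, 0.04), (0.086, 0.08), (0.107, 0.12)]
[0.145, 0, 0, 0, 0, -0.03, -0.06, -0.06, -0.03, 0, 0] [(0.011, 0.016), (0.047, 0.066), (0.093, 0.129)]
[0.145, 0, 0, 0, 0, -0.05, -0.1, -0.05, 0, 0] [(0.002, 0.0), (0.034, 0.043), (0.073, 0.099)]
```

Emit:
apply_moves --motion '[0.0036,0.0197,-0.007,0,0.0,0.0016,0.0088,-0.003,0,0.0]'

```text
time_s: 5.75
eef_pos: [0.4802, 0.2244, 0.1437]
tool_rot: [0.091, 0.996, -0.001, -0.001]
wrist_force: [-1.3, -12.4, 6.3]
gripper_width: 0.0428
grip_force: 5.0
```

```bash
python3 -c "
from h import *
look('q3');look('q4')"
```

```text
t 5.75 eef [0.4802 0.2244 0.1437] w 0.0428 F [ -1.3 -12.4   6.3] | th 0.0431 phi 0.0121 q 0.031 636 fixed (0.059, np.float64(0.0431), np.float64(-0.0017), 636)
t 5.8 eef [0.4801 0.2251 0.1433] w 0.0424 F [-0.6 -1.7 -2. ] | th 0.0371 phi 0.0136 q 0.0235 634 fixed (0.0541, np.float64(0.0371), np.float64(-0.0018), 634)
```

Emit:
apply_moves --motion '[0,0,0,0,0.0]'

```text
time_s: 5.95
eef_pos: [0.4801, 0.2237, 0.1442]
tool_rot: [0.091, 0.996, -0.001, -0.001]
wrist_force: [-0.1, 1.1, 0.6]
gripper_width: 0.0426
grip_force: 0.0
```

```bash
python3 -c "
from h import *
look('q5');look('q6')"
```

```text
t 5.95 eef [0.4801 0.2237 0.1442] w 0.0426 F [-0.1  1.1  0.6] | th 0.0511 phi 0.0107 q 0.0404 632 fixed (0.0651, np.float64(0.0511), np.float64(-0.0015), 632)
t 6.0 eef [0.4803 0.2237 0.1445] w 0.0425 F [-0.2  0.3  0.9] | th 0.0449 phi 0.0186 q 0.0263 637 fixed (0.0688, np.float64(0.0449), np.float64(-0.0026), 637)
```

```bash
python3 - <<'E'
from sim import *
for p in(.12,.15):
  for n in(1,2,3,4):
    for m in(2,4):
      ph=[0,-p/2,-p]+[-p]*n+list(np.linspace(-p,0,m+1)[1:])+[0,0]
      print(p,n,m,sum(ph),[[(float(a),float(b)) for a,b in sim(.051,w0,ph)][-1] for w0 in(.04,.07,.1)], sim(.051,.07,ph)[n+1])
E
```

```text
0.12 1 2 -0.36 [(0.017, 0.022), (0.034, 0.049), (0.052, 0.077)] (np.float64(0.044), np.float64(-0.136))
0.12 1 4 -0.48 [(-0.0, 0.005), (0.023, 0.039), (0.047, 0.073)] (np.float64(0.044), np.float64(-0.136))
0.12 2 2 -0.48 [(-0.005, 0.0), (0.015, 0.029), (0.036, 0.059)] (np.float64(0.03), np.float64(-0.141))
0.12 2 4 -0.6000000000000001 [(-0.025, 0.001), (-0.001, 0.01), (0.026, 0.048)] (np.float64(0.03), np.float64(-0.141))
0.12 3 2 -0.6000000000000001 [(-0.027, 0.0), (-0.006, 0.004), (0.017, 0.037)] (np.float64(0.016), np.float64(-0.15))
0.12 3 4 -0.72 [(-0.056, -0.037), (-0.026, 0.001), (0.003, 0.018)] (np.float64(0.016), np.float64(-0.15))
0.12 4 2 -0.72 [(-0.054, -0.033), (-0.028, -0.0), (-0.003, 0.012)] (np.float64(0.0), np.float64(-0.163))
0.12 4 4 -0.8399999999999999 [(-0.091, -0.082), (-0.056, -0.033), (-0.022, 0.0)] (np.float64(0.0), np.float64(-0.163))
0.15 1 2 -0.45 [(-0.007, 0.0), (0.011, 0.021), (0.028, 0.048)] (np.float64(0.037), np.float64(-0.195))
0.15 1 4 -0.6 [(-0.035, -0.012), (-0.014, 0.0), (0.009, 0.025)] (np.float64(0.037), np.float64(-0.195))
0.15 2 2 -0.6 [(-0.035, -0.012), (-0.018, 0.0), (0.002, 0.017)] (np.float64(0.017), np.float64(-0.206))
0.15 2 4 -0.7499999999999999 [(-0.075, -0.062), (-0.048, -0.024), (-0.023, 0.002)] (np.float64(0.017), np.float64(-0.206))
0.15 3 2 -0.7499999999999999 [(-0.071, -0.056), (-0.048, -0.022), (-0.026, 0.001)] (np.float64(-0.005), np.float64(-0.223))
0.15 3 4 -0.8999999999999998 [(-0.121, -0.121), (-0.09, -0.078), (-0.059, -0.035)] (np.float64(-0.005), np.float64(-0.223))
0.15 4 2 -0.8999999999999999 [(-0.112, -0.106), (-0.085, -0.068), (-0.058, -0.03)] (np.float64(-0.028), np.float64(-0.246))
0.15 4 4 -1.05 [(-0.174, -0.188), (-0.138, -0.14), (-0.102, -0.091)] (np.float64(-0.028), np.float64(-0.246))
```

Emit:
apply_moves --motion '[0.0017,0.009,0.004,0,0.0,0.0017,0.009,0.004,0,0.0,0,0,0,0,0.0]'

```text
time_s: 6.35
eef_pos: [0.4848, 0.2434, 0.1536]
tool_rot: [0.09, 0.996, 0.0, 0.001]
wrist_force: [-0.4, -3.3, 3.2]
gripper_width: 0.0428
grip_force: 1.9
```

```bash
python3 -c "
from h import *
look('q7');look('q8')"
```

```text
t 6.35 eef [0.4848 0.2434 0.1536] w 0.0428 F [-0.4 -3.3  3.2] | th 0.0416 phi -0.1414 q 0.183 662 fixed (-0.138, np.float64(0.0416), np.float64(0.0207), 662)
t 6.4 eef [0.4846 0.2428 0.1533] w 0.0428 F [ 0.5 -3.7  3.6] | th 0.0246 phi -0.1329 q 0.1575 654 fixed (-0.1443, np.float64(0.0246), np.float64(0.0193), 654)
```

Emit:
apply_moves --motion '[-0.0012,-0.0065,-0.003,0,0.0,-0.0012,-0.0062,-0.003,0,0.0,-0.0012,-0.0062,-0.003,0,0.0,-0.0007,-0.0039,0,0,0.0]'

```text
time_s: 6.85
eef_pos: [0.4792, 0.2186, 0.143]
tool_rot: [0.091, 0.996, -0.0, -0.001]
wrist_force: [-0.5, -0.3, 0.3]
gripper_width: 0.0426
grip_force: 0.0
```

```bash
python3 -c "
from h import *
look('q9');look('r1')"
```

```text
t 6.85 eef [0.4792 0.2186 0.143 ] w 0.0426 F [-0.5 -0.3  0.3] | th -0.0242 phi 0.0143 q -0.0385 635 fixed (-0.0052, np.float64(-0.0242), np.float64(-0.002), 635)
t 6.9 eef [0.4792 0.2184 0.1433] w 0.0428 F [0.  0.4 0.1] | th -0.0259 phi 0.0179 q -0.0438 636 fixed (-0.0028, np.float64(-0.0259), np.float64(-0.0025), 636)
```

Emit:
apply_moves --motion '[0,0,0,0,0.0,0,0,0,0,0.0]'

```text
time_s: 7.15
eef_pos: [0.48, 0.2197, 0.1438]
tool_rot: [0.091, 0.996, 0.0, 0.0]
wrist_force: [-0.0, 0.2, -0.4]
gripper_width: 0.0427
grip_force: 0.0
```

```bash
python3 - <<'E'
from h import *
look('r2')
def G(f):
    im=np.load(f"s_{f}.npz")["im"]; return cv2.cvtColor(im,cv2.COLOR_RGB2GRAY).astype(np.float32)
a=G("scene")
pose=np.load("pose0.npy")
# patch shift of visible front plate: corners & uprights via template matching on 4x upsample
for nm,P in(("frontL",(.075,-.06,.012)),("frontR",(.075,.06,.012)),("up_f",(.055,0,.10))):
    u,v=proj("scene",hold2world(P,pose))[0].round().astype(int)
    for f in("r2",):
        b=G(f); t=a[v-8:v+9,u-8:u+9]; w=b[v-14:v+15,u-14:u+15]
        up=lambda i:cv2.resize(i,None,fx=8,fy=8,interpolation=cv2.INTER_CUBIC)
        r=cv2.matchTemplate(up(w),up(t),cv2.TM_CCOEFF_NORMED); _,mx,_,l=cv2.minMaxLoc(r); print(nm,f,"score",round(mx,2),"shift px",(np.array(l)/8-6).round(2))
p=proj("scene",hold2world([(.075,0,.012),(.075,.01,.012),(.085,0,.012)],pose));print("px per 10mm y,x",p[1]-p[0],p[2]-p[0])
E
```

```text
t 7.15 eef [0.48   0.2197 0.1438] w 0.0427 F [-0.   0.2 -0.4] | th -0.0223 phi 0.015 q -0.0373 628 fixed (-0.0021, np.float64(-0.0223), np.float64(-0.0022), 628)
frontL r2 score 0.99 shift px [0.12 0.  ]
frontR r2 score 0.99 shift px [ 0.12 -0.12]
up_f r2 score 0.88 shift px [ 0.   -0.38]
px per 10mm y,x [2.68662068 0.29100264] [-0.20879372  2.33737094]
```

```bash
python3 - <<'E'
from h import *
from scipy.spatial.transform import Rotation as Ro
s=manip.get_state(); im,D=manip.read_camera("wrist")
c=manip.calibration("wrist");K=np.array(c["intrinsics"]);T=np.array(c["T_tool_cam"])
v,u=np.mgrid[0:384,0:512]
p=cv2.undistortPoints(np.stack([u,v],-1).reshape(-1,1,2).astype(float),K,np.array([c["k1"],0,0,0.])).reshape(384,512,2)
C=np.dstack([p*D[...,None],D])@T[:3,:3].T+T[:3,3]
W=C@Ro.from_quat(s["tool_rot"]).as_matrix().T+s["eef_pos"]
i=im.astype(int)
m=(D>0)&(abs(W[...,2]-.14)<.005)&(abs(C[...,1])<.021)&(abs(C[...,0])<.03)&(i[...,0]>110)
P=C[m];print(m.sum(),"tool x,y range",P[:,:2].min(0).round(4),P[:,:2].max(0).round(4),np.percentile(P[:,1],[2,98]).round(4))
cols=np.nonzero(m)
im2,D2=manip.read_camera("side"); print("side",vase("side",im2,D2,np.load("pose0.npy")))
look("r3")
E
```

```text
3016 tool x,y range [-0.0145 -0.0161] [0.0176 0.016 ] [-0.0151  0.0152]
side (-0.0521, np.float64(0.0705), np.float64(0.0115), 511)
t 7.3 eef [0.4799 0.2196 0.1437] w 0.0428 F [-0.3  0.7 -0.6] | th -0.026 phi 0.0186 q -0.0446 631 fixed (-0.0017, np.float64(-0.0238), np.float64(-0.0024), 636)
```

Emit:
apply_moves --motion '[0,0,-0.014,0,-0.1,0,0,-0.014,0,-0.13,0,0,0,0,-0.16,0,0,0,0,-0.18,0,0,0,0,-0.2,0,0,0,0,-0.22,0,0,0,0,-0.24,0,0,0,0,-0.26,0,0,0,0,-0.28,0,0,0,0,-0.32,0,0,0,0,-0.4,0,0,0,0,-1,0,0,0,0,-1]' --force 115

```text
time_s: 8.65
eef_pos: [0.4801, 0.219, 0.1164]
tool_rot: [0.091, 0.996, -0.0, 0.001]
wrist_force: [-1.1, -6.2, 8.7]
gripper_width: 0.0305
grip_force: 112.8
```

```bash
python3 -c "
from h import *
look('r4');look('r5')"
```

```text
t 8.65 eef [0.4801 0.219  0.1164] w 0.0305 F [-1.1 -6.2  8.7] | th -0.0253 phi 0.015 q -0.0403 644 fixed (-0.006, np.float64(-0.0253), np.float64(-0.0021), 644)
t 8.7 eef [0.4801 0.219  0.1165] w 0.0309 F [-1.5 -5.7  8.9] | th -0.0264 phi 0.0157 q -0.0421 645 fixed (-0.0057, np.float64(-0.0264), np.float64(-0.0022), 645)
```

Emit:
apply_moves --motion '[0,0,0.003,0,-1,0,0,0.006,0,-1,0,0,0.008,0,-1,0,0,0.008,0,-1,0,0,0.006,0,-1,0,0,0.005,0,-1,0,0,0.004,0,-1]'

```text
time_s: 9.45
eef_pos: [0.4799, 0.2194, 0.1562]
tool_rot: [0.091, 0.996, 0.0, 0.0]
wrist_force: [0.0, 0.9, -5.8]
gripper_width: 0.031
grip_force: 114.1
```

```bash
cat >> h.py <<'E'
REF=np.array([.4801,.219,.1165])
def look2(tag,n=2):
    for i in range(n):
        s=manip.get_state(); im,D=manip.read_camera("scene"); np.savez(f"s_{tag}{i}.npz",im=im,D=D)
        d=np.array(s["eef_pos"])-REF; pose=np.load("pose0.npy")+np.r_[d[:2],0]
        a=vase("scene",im,D,pose,d[2])
        print("t",s["time_s"],"d",d.round(4),"w",round(s["gripper_width"],4),"g",round(s["grip_force"]),"tq",np.round(s["torque"],2),"rot",np.round(s["tool_rot"],4),"| th fixed",a[0],"free",float(a[1]),float(a[2]),a[3])
E
python3 -c "
from h import *
look2('u')"
```

```text
t 9.45 d [-0.0002  0.0004  0.0397] w 0.031 g 114 tq [ 0.04  0.04 -0.01] rot [9.070e-02 9.959e-01 0.000e+00 1.000e-04] | th fixed -0.0042 free -0.0347 -0.0032 669
t 9.5 d [-0.      0.0005  0.0402] w 0.0308 g 114 tq [ 0.05 -0.06  0.06] rot [9.080e-02 9.959e-01 2.000e-04 4.000e-04] | th fixed -0.0034 free -0.0338 -0.0032 664
```

Emit:
apply_moves --motion '[0,0,0.002,0,-1,0,0,0.004,0,-1,0,0,0.006,0,-1,0,0,0.006,0,-1,0,0,0.006,0,-1,0,0,0.006,0,-1,0,0,0.005,0,-1,0,0,0.003,0,-1,0,0,0.002,0,-1]'

```text
time_s: 10.45
eef_pos: [0.4799, 0.2194, 0.196]
tool_rot: [0.091, 0.996, 0.0, 0.0]
wrist_force: [0.6, -0.2, -5.4]
gripper_width: 0.0306
grip_force: 114.1
```

```bash
python3 -c "
from h import *
look2('v')"
```

```text
t 10.45 d [-0.0002  0.0004  0.0795] w 0.0306 g 114 tq [-0.01  0.05 -0.03] rot [9.080e-02 9.959e-01 0.000e+00 1.000e-04] | th fixed -0.0103 free -0.0347 -0.0026 712
t 10.5 d [-0.0001  0.0004  0.0796] w 0.0312 g 114 tq [-0.01  0.04  0.01] rot [9.080e-02 9.959e-01 1.000e-04 2.000e-04] | th fixed -0.0123 free -0.0338 -0.0023 707
```

Emit:
apply_moves --motion '[0.0001,-0.0007,0,0,-1,0.0001,-0.0015,0,0,-1,0.0002,-0.0022,0,0,-1,0.0002,-0.003,0,0,-1,0.0003,-0.0037,0,0,-1,0.0003,-0.0045,0,0,-1,0.0004,-0.0052,0,0,-1,0.0004,-0.006,0,0,-1,0.0004,-0.006,0,0,-1,0.0004,-0.006,0,0,-1,0.0004,-0.006,0,0,-1,0.0004,-0.006,0,0,-1,0.0004,-0.006,0,0,-1,0.0004,-0.0052,0,0,-1,0.0003,-0.0045,0,0,-1,0.0003,-0.0037,0,0,-1,0.0002,-0.003,0,0,-1,0.0002,-0.0022,0,0,-1,0.0001,-0.0015,0,0,-1,0.0001,-0.0007,0,0,-1]'

```text
time_s: 12.55
eef_pos: [0.4855, 0.1417, 0.1957]
tool_rot: [0.091, 0.996, -0.0, 0.0]
wrist_force: [0.3, -0.2, -5.1]
gripper_width: 0.0305
grip_force: 114.1
```

```bash
python3 -c "
from h import *
look2('w')"
```

```text
t 12.55 d [ 0.0054 -0.0773  0.0792] w 0.0305 g 114 tq [ 0.04  0.09 -0.02] rot [ 0.0908  0.9959 -0.      0.    ] | th fixed -0.0983 free -0.1187 -0.0022 703
t 12.6 d [ 0.0053 -0.0773  0.0792] w 0.0309 g 114 tq [ 0.03  0.05 -0.01] rot [ 9.080e-02  9.959e-01 -1.000e-04 -0.000e+00] | th fixed -0.1039 free -0.126 -0.0024 706
```

Emit:
apply_moves --motion '[-0.0013,0.0193,-0.016,0,-1,-0.0013,0.0193,-0.018,0,-1,-0.0013,0.0193,-0.018,0,-1,-0.0013,0.0193,-0.015,0,-1,0,0,-0.006,0,-1,0,0,-0.004,0,-1,0,0,-0.002,0,-1,0,0,0,0,0,0,0,0,0,0,0,0,0,0,0,0,0,0.014,0,0,0,0,0.014,0,0,0,0,0,0,0]'

```text
time_s: 13.95
eef_pos: [0.4815, 0.2194, 0.1468]
tool_rot: [0.091, 0.996, 0.001, 0.002]
wrist_force: [0.1, 0.1, -0.3]
gripper_width: 0.0427
grip_force: 0.0
```

```bash
python3 - <<'E'
from h import *
look('x0');look("x1")
def G(f):
    im=np.load(f"s_{f}.npz")["im"]; return cv2.cvtColor(im,cv2.COLOR_RGB2GRAY).astype(np.float32)
a=G("scene");b=G("x1");pose=np.load("pose0.npy");up=lambda i:cv2.resize(i,None,fx=8,fy=8,interpolation=cv2.INTER_CUBIC)
for P in((.075,-.06,.012),(.075,.06,.012)):
    u,v=proj("scene",hold2world(P,pose))[0].round().astype(int)
    r=cv2.matchTemplate(up(b[v-14:v+15,u-14:u+15]),up(a[v-8:v+9,u-8:u+9]),cv2.TM_CCOEFF_NORMED); _,mx,_,l=cv2.minMaxLoc(r); print("score",round(mx,2),"shift px",(np.array(l)/8-6).round(2))
E
```

```text
t 13.95 eef [0.4815 0.2194 0.1468] w 0.0427 F [ 0.1  0.1 -0.3] | th -0.4131 phi 0.0286 q -0.4417 703 fixed (-0.3715, np.float64(-0.4139), np.float64(-0.0049), 704)
t 14.0 eef [0.481  0.2192 0.1457] w 0.0426 F [ 0.3 -0.  -0.4] | th -0.4163 phi 0.0321 q -0.4484 706 fixed (-0.3698, np.float64(-0.4157), np.float64(-0.0053), 707)
score 0.94 shift px [0. 0.]
score 1.0 shift px [0. 0.]
```

Emit:
apply_moves --motion '[-0.0014,-0.0079,0.001,0,0,-0.0017,-0.0093,0.004,0,0,-0.0017,-0.0093,0.004,0,0,-0.0017,-0.0093,0.004,0,0]'

```text
time_s: 14.45
eef_pos: [0.4733, 0.182, 0.1578]
tool_rot: [0.091, 0.996, -0.0, -0.0]
wrist_force: [0.0, 1.4, -0.4]
gripper_width: 0.0427
grip_force: 0.6
```

```bash
python3 -c "
from h import *
look('x2');look('x3')"
```

```text
t 14.45 eef [0.4733 0.182  0.1578] w 0.0427 F [ 0.   1.4 -0.4] | th -0.1818 phi 0.2579 q -0.4397 657 fixed (0.165, np.float64(-0.1818), np.float64(-0.0397), 657)
t 14.5 eef [0.4731 0.1809 0.1584] w 0.0425 F [-0.1  3.5 -1.9] | th -0.1427 phi 0.2643 q -0.407 657 fixed (0.2042, np.float64(-0.1426), np.float64(-0.0402), 657)
```

Emit:
apply_moves --motion '[0.0059,0.032,-0.012,0,0,0.0016,0.0088,-0.002,0,0]'

```text
time_s: 14.75
eef_pos: [0.4814, 0.2249, 0.1427]
tool_rot: [0.091, 0.996, -0.0, -0.0]
wrist_force: [-0.0, 0.3, 0.2]
gripper_width: 0.0425
grip_force: 0.0
```

```bash
python3 -c "
from h import *
look('x4');look('x5')"
```

```text
t 14.75 eef [0.4814 0.2249 0.1427] w 0.0425 F [-0.   0.3  0.2] | th 0.026 phi -0.0379 q 0.0639 631 fixed (-0.0253, np.float64(0.026), np.float64(0.0054), 631)
t 14.8 eef [0.4812 0.2254 0.1426] w 0.0427 F [0.4 1.9 0.1] | th 0.0264 phi -0.0293 q 0.0557 627 fixed (-0.0138, np.float64(0.0264), np.float64(0.0042), 627)
```

```bash
cat >> h.py <<'E'
def shift(tag):
    G=lambda f:cv2.cvtColor(np.load(f"s_{f}.npz")["im"],cv2.COLOR_RGB2GRAY).astype(np.float32)
    a,b=G("scene"),G(tag); pose=np.load("pose0.npy"); up=lambda i:cv2.resize(i,None,fx=8,fy=8,interpolation=cv2.INTER_CUBIC); o=[]
    for P in((.075,-.06,.012),(.075,.06,.012)):
        u,v=proj("scene",hold2world(P,pose))[0].round().astype(int)
        r=cv2.matchTemplate(up(b[v-14:v+15,u-14:u+15]),up(a[v-8:v+9,u-8:u+9]),cv2.TM_CCOEFF_NORMED); _,mx,_,l=cv2.minMaxLoc(r); o.append((round(mx,2),*((np.array(l)/8-6)/.268).round(1)))
    return o  # score, mm right(+y), mm down(+x)
def look3(tag,z0=0.,pic=True,dy=None):
    s=manip.get_state(); im,D=manip.read_camera("scene"); np.savez(f"s_{tag}.npz",im=im,D=D)
    o=shift(tag); y=np.mean([q[1] for q in o])/1e3 if dy is None else dy
    a=vase("scene",im,D,np.load("pose0.npy"),0,(y,0)); yh=np.array([.181,.983])
    print("t",s["time_s"],"off mm",round(1e3*(np.array(s["eef_pos"])[:2]@yh-.3028),1),"z",round(s["eef_pos"][2],4),"F",np.round(s["wrist_force"],1),"plate",o,"| th",round(a[0]*1.036-.0155,4),"free",round(float(a[1]),4),round(float(a[2]),4))
E
python3 -c "
from h import *
print(shift('x4'),shift('x5'))
look3('x6')"
```

```text
[(0.96, np.float64(9.8), np.float64(2.3)), (0.98, np.float64(8.4), np.float64(0.0))] [(0.96, np.float64(9.8), np.float64(2.3)), (0.98, np.float64(8.4), np.float64(0.0))]
t 14.85 off mm 4.9 z 0.1429 F [ 0.3 -0.8  0.1] plate [(0.96, np.float64(9.8), np.float64(2.3)), (0.98, np.float64(7.9), np.float64(0.0))] | th 0.0722 free 0.0413 -0.0046
```

```bash
python3 - <<'E'
from sim import *
for p in(.16,.2,.24):
  for n in(0,1,2,3):
      ph=[0,-p/2,-p]+[-p]*n
      print(p,n,[(float(sim(.052,w0,ph)[-1][0]),float(sim(.052,w0,ph)[-1][1]),"->",*[tuple(map(float,sim(.052,w0,ph+list(np.linspace(-p,0,m+1)[1:])+[0,0])[-1])) for m in(2,4)]) for w0 in(.18,.28)])
E
```

```text
0.16 0 [(0.076, -0.03, '->', (0.088, 0.137), (0.086, 0.134)), (0.094, 0.051, '->', (0.137, 0.222), (0.154, 0.234))]
0.16 1 [(0.064, -0.128, '->', (0.069, 0.114), (0.062, 0.102)), (0.089, -0.05, '->', (0.127, 0.205), (0.14, 0.214))]
0.16 2 [(0.05, -0.142, '->', (0.047, 0.087), (0.034, 0.066)), (0.083, -0.065, '->', (0.115, 0.187), (0.124, 0.192))]
0.16 3 [(0.035, -0.158, '->', (0.023, 0.055), (0.002, 0.024)), (0.076, -0.079, '->', (0.101, 0.167), (0.106, 0.167))]
0.2 0 [(0.073, -0.078, '->', (0.068, 0.114), (0.051, 0.09)), (0.091, 0.003, '->', (0.117, 0.198), (0.119, 0.191))]
0.2 1 [(0.054, -0.206, '->', (0.037, 0.076), (0.012, 0.038)), (0.079, -0.128, '->', (0.095, 0.167), (0.09, 0.151))]
0.2 2 [(0.032, -0.228, '->', (0.002, 0.031), (-0.033, -0.001)), (0.065, -0.151, '->', (0.07, 0.132), (0.057, 0.106))]
0.2 3 [(0.008, -0.256, '->', (-0.036, -0.003), (-0.082, -0.058)), (0.049, -0.177, '->', (0.041, 0.092), (0.018, 0.054))]
0.24 0 [(0.071, -0.127, '->', (0.048, 0.09), (0.016, 0.046)), (0.089, -0.046, '->', (0.098, 0.175), (0.084, 0.147))]
0.24 1 [(0.044, -0.283, '->', (0.006, 0.037), (-0.037, -0.004)), (0.069, -0.206, '->', (0.064, 0.129), (0.04, 0.087))]
0.24 2 [(0.014, -0.315, '->', (-0.041, -0.005), (-0.098, -0.076)), (0.047, -0.238, '->', (0.025, 0.076), (-0.011, 0.019))]
0.24 3 [(-0.02, -0.354, '->', (-0.094, -0.065), (-0.169, -0.169)), (0.022, -0.274, '->', (-0.019, 0.017), (-0.066, -0.027))]
```

Emit:
apply_moves --motion '[0.0028,0.0149,0.006,0,0,0.0028,0.0149,0.006,0,0,0,0,0,0,0]'

```text
time_s: 15.2
eef_pos: [0.4872, 0.2541, 0.1564]
tool_rot: [0.09, 0.996, -0.0, 0.0]
wrist_force: [-0.7, -2.3, 0.9]
gripper_width: 0.0427
grip_force: 1.4
```

```bash
python3 -c "
from h import *
look('x7');look('x8');print(shift('x8'))"
```

```text
t 15.2 eef [0.4872 0.2541 0.1564] w 0.0427 F [-0.7 -2.3  0.9] | th 0.1003 phi -0.2421 q 0.3424 664 fixed (-0.2143, np.float64(0.0994), np.float64(0.0363), 665)
t 15.25 eef [0.487  0.2532 0.156 ] w 0.0426 F [ 1.3 -3.1  0.5] | th 0.0922 phi -0.235 q 0.3272 670 fixed (-0.212, np.float64(0.0922), np.float64(0.0351), 670)
[(0.83, np.float64(22.4), np.float64(-3.3)), (0.96, np.float64(11.7), np.float64(-0.5))]
```

Emit:
apply_moves --motion '[0,0,0,0,0,0,0,0,0,0]'

```text
time_s: 15.5
eef_pos: [0.4868, 0.2528, 0.1557]
tool_rot: [0.091, 0.996, -0.0, 0.0]
wrist_force: [0.8, -2.7, 2.5]
gripper_width: 0.0426
grip_force: 1.5
```

```bash
python3 -c "
from h import *
from sim import *
look('x9');look('y0')
for th,w in((.06,-.15),(.05,-.2),(.04,-.2),(.04,-.25),(.03,-.25)):
  for n in(0,1):
    print(th,w,n,[tuple(map(float,sim(th,w,[-.2]+[-.2]*n+list(np.linspace(-.2,0,m+1)[1:])+[0,0])[-1])) for m in(2,3,4,6)])"
```

```text
t 15.5 eef [0.4868 0.2528 0.1557] w 0.0426 F [ 0.8 -2.7  2.5] | th 0.0555 phi -0.2314 q 0.2869 668 fixed (-0.241, np.float64(0.0555), np.float64(0.0343), 668)
t 15.55 eef [0.4869 0.253  0.1557] w 0.043 F [ 1.7 -3.3  3.1] | th 0.0452 phi -0.2307 q 0.2759 665 fixed (-0.2498, np.float64(0.0443), np.float64(0.0339), 666)
0.06 -0.15 0 [(0.064, 0.126), (0.058, 0.113), (0.049, 0.097), (0.023, 0.057)]
0.06 -0.15 1 [(0.034, 0.085), (0.023, 0.066), (0.01, 0.044), (-0.027, 0.001)]
0.05 -0.2 0 [(0.034, 0.075), (0.023, 0.058), (0.009, 0.036), (-0.03, -0.0)]
0.05 -0.2 1 [(-0.001, 0.03), (-0.017, 0.005), (-0.036, -0.003), (-0.087, -0.067)]
0.04 -0.2 0 [(0.022, 0.063), (0.009, 0.042), (-0.007, 0.018), (-0.047, -0.013)]
0.04 -0.2 1 [(-0.015, 0.014), (-0.032, 0.0), (-0.052, -0.015), (-0.11, -0.096)]
0.04 -0.25 0 [(0.005, 0.024), (-0.012, 0.0), (-0.03, -0.001), (-0.081, -0.064)]
0.04 -0.25 1 [(-0.033, -0.002), (-0.054, -0.024), (-0.081, -0.06), (-0.149, -0.152)]
0.03 -0.25 0 [(-0.007, 0.012), (-0.025, 0.002), (-0.044, -0.012), (-0.101, -0.089)]
0.03 -0.25 1 [(-0.046, -0.011), (-0.07, -0.043), (-0.098, -0.082), (-0.171, -0.181)]
```

Emit:
apply_moves --motion '[-0.0013,-0.007,-0.0025,0,0,-0.0013,-0.0069,-0.003,0,0,-0.0013,-0.0068,-0.0033,0,0,-0.0014,-0.0075,-0.0033,0,0]'

```text
time_s: 16.0
eef_pos: [0.481, 0.2249, 0.143]
tool_rot: [0.091, 0.996, 0.0, -0.0]
wrist_force: [0.2, 0.8, 0.3]
gripper_width: 0.0429
grip_force: 0.0
```

```bash
python3 -c "
from h import *
look3('y1');look3('y2')"
```

```text
t 16.0 off mm 5.4 z 0.143 F [0.2 0.8 0.3] plate [(0.95, np.float64(9.8), np.float64(2.3)), (0.98, np.float64(7.9), np.float64(0.0))] | th -0.0033 free -0.0282 -0.0042
t 16.05 off mm 4.4 z 0.1426 F [-1.3 -1.2  0.5] plate [(0.95, np.float64(9.8), np.float64(2.3)), (0.98, np.float64(7.9), np.float64(0.0))] | th 0.0023 free -0.0161 -0.0035
```

```bash
cat >> h.py <<'E'
def wristpost():
    from scipy.spatial.transform import Rotation as Ro
    s=manip.get_state(); im,D=manip.read_camera("wrist")
    c=manip.calibration("wrist");K=np.array(c["intrinsics"]);T=np.array(c["T_tool_cam"])
    v,u=np.mgrid[0:384,0:512]
    p=cv2.undistortPoints(np.stack([u,v],-1).reshape(-1,1,2).astype(float),K,np.array([c["k1"],0,0,0.])).reshape(384,512,2)
    C=np.dstack([p*D[...,None],D])@T[:3,:3].T+T[:3,3]
    W=C@Ro.from_quat(s["tool_rot"]).as_matrix().T+s["eef_pos"]
    m=(D>0)&(abs(W[...,2]-.14)<.005)&(abs(C[...,1])<.03)&(abs(C[...,0])<.035)&(im[...,0].astype(int)>110)
    P=C[m][:,:2].astype(np.float32); r=cv2.minAreaRect(P); print("post in tool: c",np.round(r[0],4),"size",np.round(r[1],4),"ang",round(r[2],2),"world",W[m].mean(0).round(4))
E
python3 -c "
from h import *
wristpost();look3('y3');look3('y4')"
```

```text
post in tool: c [0.     0.0012] size [0.0561 0.0324] ang 88.68 world [0.4785 0.2244 0.1394]
t 16.15 off mm 5.7 z 0.1433 F [1.1 0.1 0.4] plate [(0.95, np.float64(9.8), np.float64(2.3)), (0.98, np.float64(7.9), np.float64(0.0))] | th 0.0055 free -0.0134 -0.0035
t 16.2 off mm 6.1 z 0.1436 F [ 1.   0.7 -0.4] plate [(0.95, np.float64(9.8), np.float64(2.3)), (0.98, np.float64(7.9), np.float64(0.0))] | th 0.007 free -0.0125 -0.0036
```

Emit:
apply_moves --motion '[0,0.0008,-0.014,0.012,-0.1,0,0,-0.013,0,-0.13,0,0,0,0,-0.16,0,0,0,0,-0.18,0,0,0,0,-0.2,0,0,0,0,-0.22,0,0,0,0,-0.24,0,0,0,0,-0.26,0,0,0,0,-0.28,0,0,0,0,-0.32,0,0,0,0,-0.4,0,0,0,0,-1,0,0,0,0,-1]' --force 115

```text
time_s: 17.55
eef_pos: [0.4817, 0.2267, 0.1168]
tool_rot: [0.085, 0.996, 0.0, 0.0]
wrist_force: [-1.4, 2.0, 1.4]
gripper_width: 0.0309
grip_force: 113.5
```

```bash
python3 -c "
from h import *
look3('y5',dy=.0078);look3('y6',dy=.0078)
s=manip.get_state();print(s['eef_pos'],s['grip_force'],s['torque'])"
```

```text
t 17.55 off mm 7.3 z 0.1168 F [-1.4  2.   1.4] plate [(0.97, np.float64(10.7), np.float64(1.9)), (0.97, np.float64(10.3), np.float64(0.5))] | th -0.0149 free -0.0077 -0.0009
t 17.6 off mm 7.3 z 0.1169 F [-0.9  2.4  2.7] plate [(0.97, np.float64(10.7), np.float64(1.9)), (0.97, np.float64(10.3), np.float64(0.5))] | th -0.0145 free -0.0101 -0.0012
[0.48172927 0.22671145 0.11687047] 113.48744988441467 [0.4033123  0.24003407 0.03683251]
```

Emit:
apply_moves --motion '[0,0,0.003,0,-1,0,0,0.006,0,-1,0,0,0.009,0,-1,0,0,0.01,0,-1,0,0,0.01,0,-1,0,0,0.01,0,-1,0,0,0.01,0,-1,0,0,0.009,0,-1,0,0,0.006,0,-1,0,0,0.003,0,-1]'

```text
time_s: 18.65
eef_pos: [0.4817, 0.2265, 0.1933]
tool_rot: [0.085, 0.996, 0.0, 0.0]
wrist_force: [0.3, 0.0, -5.5]
gripper_width: 0.031
grip_force: 114.1
```

```bash
cat >> h.py <<'E'
def look4(tag,n=2):
    for i in range(n):
        s=manip.get_state(); im,D=manip.read_camera("scene"); np.savez(f"s_{tag}{i}.npz",im=im,D=D)
        d=np.array(s["eef_pos"])-[.4817,.2267,.1169]; pose=np.array([.6089+d[0],.2075+d[1],-.17])
        a=vase("scene",im,D,pose,d[2])
        print("t",round(s["time_s"],2),"pivot",pose[:2].round(4),"h",d[2].round(4),"w",round(s["gripper_width"],4),"g",round(s["grip_force"]),"| th",round(a[0]*1.036-.0155,4),"free",round(float(a[1]),4),round(float(a[2]),4),a[3])
E
python3 -c "
from h import *
look4('l',3)"
```

```text
t 18.65 pivot [0.6089 0.2073] h 0.0764 w 0.031 g 114 | th 0.0034 free -0.0056 -0.0025 705
t 18.7 pivot [0.6089 0.2073] h 0.0765 w 0.0309 g 114 | th 0.0006 free -0.0026 -0.0019 696
t 18.75 pivot [0.6088 0.2072] h 0.076 w 0.0307 g 114 | th 0.0031 free -0.0084 -0.0028 705
```

Emit:
apply_moves --motion '[0,0,0,0,-1,0,0,0,0,-1,0,0,0,0,-1,0,0,0,0,-1,0,0,0,0,-1,0,0,0,0,-1,0,0,0,0,-1,0,0,0,0,-1]'

```text
time_s: 19.6
eef_pos: [0.4815, 0.2264, 0.1926]
tool_rot: [0.085, 0.996, -0.0, 0.0]
wrist_force: [-0.2, 0.0, -5.8]
gripper_width: 0.0309
grip_force: 114.1
```

```bash
python3 -c "
from h import *
look4('m',3)"
```

```text
t 19.6 pivot [0.6087 0.2072] h 0.0757 w 0.0309 g 114 | th 0.0004 free -0.0085 -0.0025 699
t 19.65 pivot [0.6087 0.2072] h 0.0757 w 0.0311 g 114 | th 0.0023 free -0.0131 -0.0032 695
t 19.7 pivot [0.6088 0.2072] h 0.0757 w 0.0306 g 114 | th 0.0043 free -0.004 -0.0024 701
```

Emit:
apply_moves --motion '[0,-0.0003,0,0,-1,0,-0.0006,0,0,-1,0,-0.0009,0,0,-1,0.0001,-0.0012,0,0,-1,0.0001,-0.0015,0,0,-1,0.0001,-0.0018,0,0,-1,0.0001,-0.0021,0,0,-1,0.0001,-0.0024,0,0,-1,0.0002,-0.0027,0,0,-1,0.0002,-0.003,0,0,-1,0.0002,-0.0033,0,0,-1,0.0002,-0.0036,0,0,-1,0.0002,-0.0039,0,0,-1,0.0002,-0.004,0,0,-1,0.0003,-0.004,0,0,-1,0.0003,-0.004,0,0,-1]'

```text
time_s: 21.35
eef_pos: [0.4839, 0.1867, 0.1926]
tool_rot: [0.085, 0.996, -0.0, 0.0]
wrist_force: [0.9, 0.5, -5.3]
gripper_width: 0.0308
grip_force: 114.1
```

```bash
python3 -c "
from h import *
look4('n',1)"
```

```text
t 21.35 pivot [0.6111 0.1675] h 0.0757 w 0.0308 g 114 | th 0.0048 free -0.0097 -0.0031 699
```

Emit:
apply_moves --motion '[0.0003,-0.004,0,0,-1,0.0003,-0.004,0,0,-1,0.0002,-0.004,0,0,-1,0.0003,-0.004,0,0,-1,0.0003,-0.004,0,0,-1,0.0002,-0.004,0,0,-1,0.0003,-0.004,0,0,-1,0.0003,-0.004,0,0,-1,0.0002,-0.004,0,0,-1,0.0003,-0.004,0,0,-1,0.0003,-0.004,0,0,-1,0.0002,-0.004,0,0,-1,0.0003,-0.004,0,0,-1,0.0003,-0.004,0,0,-1,0.0002,-0.004,0,0,-1,0.0003,-0.004,0,0,-1,0.0003,-0.004,0,0,-1,0.0002,-0.004,0,0,-1,0.0003,-0.004,0,0,-1,0.0003,-0.004,0,0,-1]'

```text
time_s: 23.4
eef_pos: [0.4893, 0.1068, 0.1926]
tool_rot: [0.085, 0.996, -0.0, 0.0]
wrist_force: [0.6, -0.5, -4.8]
gripper_width: 0.0308
grip_force: 114.2
```

```bash
python3 -c "
from h import *
look4('o',1)"
```

```text
t 23.4 pivot [0.6165 0.0876] h 0.0757 w 0.0308 g 114 | th 0.0053 free -0.0042 -0.0025 710
```

Steady; continue.

Emit:
apply_moves --motion '[0.0003,-0.004,0,0,-1,0.0003,-0.004,0,0,-1,0.0002,-0.004,0,0,-1,0.0003,-0.004,0,0,-1,0.0003,-0.004,0,0,-1,0.0002,-0.004,0,0,-1,0.0003,-0.004,0,0,-1,0.0003,-0.004,0,0,-1,0.0002,-0.004,0,0,-1,0.0003,-0.004,0,0,-1,0.0003,-0.004,0,0,-1,0.0002,-0.004,0,0,-1,0.0003,-0.004,0,0,-1,0.0003,-0.004,0,0,-1,0.0002,-0.004,0,0,-1,0.0003,-0.004,0,0,-1,0.0003,-0.004,0,0,-1,0.0002,-0.004,0,0,-1,0.0003,-0.004,0,0,-1,0.0003,-0.004,0,0,-1]'

```text
time_s: 25.45
eef_pos: [0.4947, 0.0267, 0.1926]
tool_rot: [0.085, 0.996, -0.0, 0.0]
wrist_force: [0.1, -0.0, -5.7]
gripper_width: 0.0308
grip_force: 114.3
```

```bash
python3 -c "
from h import *
look4('o',1)"
```

```text
t 25.45 pivot [0.6219 0.0075] h 0.0757 w 0.0308 g 114 | th 0.0072 free 0.006 -0.0017 716
```

Emit:
apply_moves --motion '[0.0003,-0.004,0,0,-1,0.0003,-0.004,0,0,-1,0.0002,-0.004,0,0,-1,0.0003,-0.004,0,0,-1,0.0003,-0.004,0,0,-1,0.0002,-0.004,0,0,-1,0.0003,-0.004,0,0,-1,0.0003,-0.004,0,0,-1,0.0002,-0.004,0,0,-1,0.0003,-0.004,0,0,-1,0.0003,-0.004,0,0,-1,0.0002,-0.004,0,0,-1,0.0003,-0.004,0,0,-1,0.0003,-0.004,0,0,-1,0.0002,-0.004,0,0,-1,0.0003,-0.004,0,0,-1,0.0003,-0.004,0,0,-1,0.0002,-0.004,0,0,-1,0.0003,-0.004,0,0,-1,0.0003,-0.004,0,0,-1]'

```text
time_s: 27.5
eef_pos: [0.5001, -0.0532, 0.1926]
tool_rot: [0.085, 0.996, -0.0, 0.0]
wrist_force: [0.3, 0.6, -5.9]
gripper_width: 0.0306
grip_force: 114.4
```

```bash
python3 -c "
from h import *
look4('o',1)"
```

```text
t 27.5 pivot [ 0.6273 -0.0724] h 0.0757 w 0.0306 g 114 | th 0.0083 free 0.0104 -0.0013 734
```

Emit:
apply_moves --motion '[0.0003,-0.004,0,0,-1,0.0003,-0.004,0,0,-1,0.0002,-0.004,0,0,-1,0.0003,-0.004,0,0,-1,0.0003,-0.004,0,0,-1,0.0002,-0.004,0,0,-1,0.0003,-0.004,0,0,-1,0.0003,-0.004,0,0,-1,0.0002,-0.004,0,0,-1,0.0003,-0.004,0,0,-1,0.0003,-0.004,0,0,-1,0.0002,-0.004,0,0,-1,0.0003,-0.004,0,0,-1,0.0003,-0.004,0,0,-1,0.0002,-0.004,0,0,-1,0.0003,-0.004,0,0,-1,0.0003,-0.004,0,0,-1,0.0002,-0.004,0,0,-1,0.0003,-0.004,0,0,-1,0.0003,-0.004,0,0,-1]'

```text
time_s: 29.55
eef_pos: [0.5055, -0.1333, 0.1926]
tool_rot: [0.085, 0.996, -0.0, 0.0]
wrist_force: [0.3, -0.6, -4.7]
gripper_width: 0.0308
grip_force: 114.5
```

Emit:
apply_moves --motion '[0.0001,-0.0039,0,0,-1,0.0001,-0.0036,0,0,-1,0.0001,-0.0033,0,0,-1,0.0001,-0.003,0,0,-1,0.0001,-0.0027,0,0,-1,0.0001,-0.0024,0,0,-1,0.0001,-0.0021,0,0,-1,0.0001,-0.0018,0,0,-1,0,-0.0015,0,0,-1,0,-0.0012,0,0,-1,0,-0.0009,0,0,-1,0,-0.0006,0,0,-1,0,-0.0003,0,0,-1,0,0,0,0,-1]'

```text
time_s: 30.95
eef_pos: [0.5062, -0.1602, 0.1926]
tool_rot: [0.085, 0.996, -0.0, -0.0]
wrist_force: [-1.2, -0.1, -5.0]
gripper_width: 0.0307
grip_force: 114.5
```

```bash
python3 -c "
from h import *
look4('s',2)"
```

```text
t 30.95 pivot [ 0.6334 -0.1794] h 0.0757 w 0.0307 g 114 | th 0.0086 free 0.0135 -0.001 752
t 31.0 pivot [ 0.6334 -0.1794] h 0.0757 w 0.0312 g 114 | th 0.0083 free 0.0146 -0.0009 751
```

Emit:
apply_moves --motion '[0,0,0,0,-1,0,0,0,0,-1,0,0,0,0,-1,0,0,0,0,-1,0,0,0,0,-1,0,0,0,0,-1,0,0,0,0,-1,0,0,0,0,-1,0,0,0,0,-1,0,0,0,0,-1,0,0,0,0,-1,0,0,0,0,-1,0,0,0,0,-1,0,0,0,0,-1,0,0,0,0,-1,0,0,0,0,-1,0,0,0,0,-1,0,0,0,0,-1,0,0,0,0,-1,0,0,0,0,-1]'

```text
time_s: 33.05
eef_pos: [0.5062, -0.1602, 0.1926]
tool_rot: [0.085, 0.996, -0.0, 0.0]
wrist_force: [-0.1, 0.5, -5.9]
gripper_width: 0.0307
grip_force: 114.5
```

```bash
python3 -c "
from h import *
look4('s',2)
im=np.load('s_s1.npz')['im']; cv2.imwrite('pics/g.png',im[...,::-1])"
```

```text
t 33.05 pivot [ 0.6334 -0.1794] h 0.0757 w 0.0307 g 114 | th 0.0087 free 0.0152 -0.0008 751
t 33.1 pivot [ 0.6334 -0.1794] h 0.0757 w 0.0306 g 114 | th 0.0067 free 0.0213 -0.0 746
```

View pics/g.png

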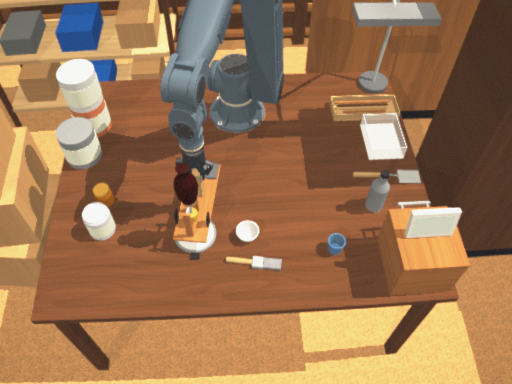

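The picture shows the vase at about (186,185), upright over the panel at (194,235). The bowl at (247,231) and the other things have not moved. I keep holding.

Emit:
apply_moves --motion '[0,0,0,0,-1,0,0,0,0,-1,0,0,0,0,-1,0,0,0,0,-1,0,0,0,0,-1,0,0,0,0,-1,0,0,0,0,-1,0,0,0,0,-1,0,0,0,0,-1,0,0,0,0,-1,0,0,0,0,-1,0,0,0,0,-1,0,0,0,0,-1,0,0,0,0,-1,0,0,0,0,-1,0,0,0,0,-1,0,0,0,0,-1,0,0,0,0,-1,0,0,0,0,-1,0,0,0,0,-1]'

```text
time_s: 35.15
eef_pos: [0.5063, -0.1602, 0.1926]
tool_rot: [0.085, 0.996, -0.0, 0.0]
wrist_force: [-0.5, -0.3, -4.8]
gripper_width: 0.0306
grip_force: 114.5
```

Emit:
apply_moves --motion '[0,0,0,0,-1,0,0,0,0,-1,0,0,0,0,-1,0,0,0,0,-1,0,0,0,0,-1,0,0,0,0,-1,0,0,0,0,-1,0,0,0,0,-1,0,0,0,0,-1,0,0,0,0,-1,0,0,0,0,-1,0,0,0,0,-1,0,0,0,0,-1,0,0,0,0,-1,0,0,0,0,-1,0,0,0,0,-1,0,0,0,0,-1,0,0,0,0,-1,0,0,0,0,-1,0,0,0,0,-1]'

```text
time_s: 37.15
eef_pos: [0.5062, -0.1602, 0.1926]
tool_rot: [0.085, 0.996, -0.0, -0.0]
wrist_force: [-0.9, -0.8, -5.7]
gripper_width: 0.031
grip_force: 114.5
```

```bash
python3 -c "
from h import *
look4('s',2)"
```

```text
t 37.15 pivot [ 0.6334 -0.1794] h 0.0757 w 0.031 g 114 | th 0.0081 free 0.0134 -0.001 749
t 37.2 pivot [ 0.6334 -0.1794] h 0.0757 w 0.031 g 114 | th 0.0083 free 0.0143 -0.0009 751
```

Emit:
apply_moves --motion '[0,0,0,0,-1,0,0,0,0,-1,0,0,0,0,-1,0,0,0,0,-1,0,0,0,0,-1,0,0,0,0,-1,0,0,0,0,-1,0,0,0,0,-1,0,0,0,0,-1,0,0,0,0,-1,0,0,0,0,-1,0,0,0,0,-1,0,0,0,0,-1,0,0,0,0,-1,0,0,0,0,-1,0,0,0,0,-1,0,0,0,0,-1,0,0,0,0,-1,0,0,0,0,-1,0,0,0,0,-1]'

```text
time_s: 39.25
eef_pos: [0.5062, -0.1602, 0.1926]
tool_rot: [0.085, 0.996, -0.0, -0.0]
wrist_force: [0.7, -0.5, -5.3]
gripper_width: 0.031
grip_force: 114.5
```

Emit:
apply_moves --motion '[0,0,0,0,-1,0,0,0,0,-1,0,0,0,0,-1,0,0,0,0,-1,0,0,0,0,-1,0,0,0,0,-1,0,0,0,0,-1,0,0,0,0,-1,0,0,0,0,-1,0,0,0,0,-1]'

```text
time_s: 40.25
eef_pos: [0.5062, -0.1602, 0.1926]
tool_rot: [0.085, 0.996, -0.0, -0.0]
wrist_force: [0.2, 0.2, -5.7]
gripper_width: 0.0307
grip_force: 114.5
```

```bash
python3 -c "
from h import *
look4('s',1)
print(manip.close_job())"
```

```text
t 40.25 pivot [ 0.6334 -0.1794] h 0.0757 w 0.0307 g 114 | th 0.0073 free 0.0116 -0.0011 742
the job is handed in; nothing more can be done
None
```

I handed the job in at 40 s with the vase held at rest over the light panel, leaning about 0.01 rad, 76 mm above the bench and steady there for over 9 s; the first lift drifted, so I set the holder back down, rebalanced it and lifted again, and no verdict was returned.

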